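Load and spin a small honey extractor with its loose crank

TASK

Lift every comb frame straight up out of the notched carrying box and stand each fully down in its own pocket of the honey extractor's cage; leave the thin dividing board in the box and do not drag the box about. Then seat the loose crank fully on the hex in the middle of the cage, feeling for the position in which it drops on, and crank the loaded cage at least three full turns in one direction. Finally take the crank off, stand it upright on the worktop, and cover the drum with the glass lid, lying flat and centred on the rim.

Things in the scene. Friction and masses are not known exactly. Their poses are not given: they have to be found in the camera images.
- frame0_mid (a point): wooden comb frame, hanging in the box at the start (may be absent): 90 mm high, top bar 124 x 22 x 10 mm, below it a solid body 100 x 22 x 80 mm (side bars, pale yellow comb); about 0.2 kg. The point is its middle, 45 mm above its underside and 45 mm below the top of the top bar; x runs along the top bar, y across its 22 mm thickness, z up
- frame1_mid (a point): wooden comb frame, hanging in the box at the start (may be absent): 90 mm high, top bar 124 x 22 x 10 mm, below it a solid body 100 x 22 x 80 mm (side bars, pale yellow comb); about 0.2 kg. The point is its middle, 45 mm above its underside and 45 mm below the top of the top bar; x runs along the top bar, y across its 22 mm thickness, z up
- frame2_mid (a point): wooden comb frame, hanging in the box at the start (may be absent): 90 mm high, top bar 124 x 22 x 10 mm, below it a solid body 100 x 22 x 80 mm (side bars, pale yellow comb); about 0.2 kg. The point is its middle, 45 mm above its underside and 45 mm below the top of the top bar; x runs along the top bar, y across its 22 mm thickness, z up
- divider_mid (a point): thin plywood dividing board that hangs in the same box and stays there: 90 mm high, 124 mm long, only 9 mm thick except for its two lugs, which are 22 mm wide. The point lies at its middle, 45 mm above its underside; x runs along it, z up
- box_mid (a point): open wooden carrying box, 132 (x) x 184 (y) mm, loose, 1.6 kg; notched ends 106 mm high, long sides 74 mm. Four places along y (-72, -24, 24, 72 mm); frames hang along x, each lug in a notch 25 mm wide, 10 mm deep, so they come out only straight up; gap between top bars 26 mm. The point is on the box's centre line 61 mm above the worktop, level with the middle of hanging frames
- pocket0 (a point): middle of a cage pocket = middle of a frame standing fully down in it, either way round. Its top bar then lies square to the line from the drum's axis to this point (50 mm long). Three pockets, 120 degrees apart, turn with the cage. Round bars with bent-out tops bound each, 2 mm clear of the frame all round, from the pocket's floor (14 mm above the worktop) to 84 mm above the worktop
- pocket1 (a point): middle of a cage pocket = middle of a frame standing fully down in it, either way round. Its top bar then lies square to the line from the drum's axis to this point (50 mm long). Three pockets, 120 degrees apart, turn with the cage. Round bars with bent-out tops bound each, 2 mm clear of the frame all round, from the pocket's floor (14 mm above the worktop) to 84 mm above the worktop
- pocket2 (a point): middle of a cage pocket = middle of a frame standing fully down in it, either way round. Its top bar then lies square to the line from the drum's axis to this point (50 mm long). Three pockets, 120 degrees apart, turn with the cage. Round bars with bent-out tops bound each, 2 mm clear of the frame all round, from the pocket's floor (14 mm above the worktop) to 84 mm above the worktop
- cage (a joint): turn of the extractor's cage about its vertical axis in rad, counted on through every turn (6.28 is one turn), positive anticlockwise from above; near 0 at the start. Turns freely both ways with light friction (0.06 N m) and stays where it is left
- drum_mouth (a point): centre of the rim of the honey extractor's drum: an open steel drum 192 mm across outside, 186 mm inside, rim 118 mm above the worktop, fixed to the worktop. In it stands the wire cage with three pockets; frames that are in stay 14 mm below the rim
- hex_seat (a point): on the drum's axis, 88 mm above the worktop (30 below the rim): the shoulder at the foot of the cage's upright hex stub, where the crank's underside rests when fully seated. Stub 24 mm across flats, flats 19 mm high, then a tapered round tip up to 23 mm above the shoulder; one piece with the cage. How its flats are turned is not told
- crank_foot (a point): loose steel crank (0.31 kg) standing upright on its hub: centre of the hub's flat underside, z up, x along the arm to the knob. Hub 41 mm across, 34 high, with a blind hex socket in its underside, 26 mm across flats, 25 deep, that fits the hex stub in six positions (within about 10 degrees); how the socket is turned relative to the arm is not told
- crank_boss (a point): middle of the crank's square boss, for carrying and seating it: 22 x 22 mm (sides along the crank's x and y), on the hub's axis, from 34 to 76 mm above the hub's underside; the point is at 55 mm. The arm leaves the hub along x, 15 mm wide, its top 34 mm above the underside
- crank_knob (a point): middle of the crank's round wooden knob, 60 mm from the hub's axis at the end of the arm: 20 mm across, from 36 to 78 mm above the hub's underside, spins freely on its upright pin
- lid_mid (a point): round glass lid with a steel rim, 209 mm across and 55 mm high over its knob, 0.42 kg, lying on the worktop; the point is the centre of its underside, z up. On the drum it simply lies on the rim, its underside 118 mm above the worktop
- lid_knob (a point): the knob of that lid, standing from 22 to 55 mm above the underside, widest (35 mm) at 48 mm, tapering to 27 mm at its foot; the lid beside it is at most 22 mm high over the lid's underside; the point is on the lid's axis 45 mm above the underside
- jam_jar: bystander: round glass jar with a green cap, 64 mm across, 99 mm high; origin at the centre of its underside
- cream_jar: bystander: round jar with a red cap, 66 mm across, 100 mm high; origin at the centre of its underside
- prep_bowl: bystander: thin bowl 125 mm across, 44 mm high; origin at the centre of its underside
Mind the look-alikes: they are no part of the job. What is shaped like the part that bears crank_foot but pink is not meant.

How it is judged:
By the outcome, as a careful person would: the job done as asked, in the order asked, and still so for the second after the job is handed in, with the robot touching nothing.
Of frame0, frame1, frame2 only 2 to 3 are there at a start; the rules pass over those that are not, and their reading is None.
At some moment in a run one of crank, lid may be knocked a few centimetres aside while the robot is not near it.
It also fails if it takes over 210 s, if anything falls off the work surface, if the arm or the gripper's body presses on something with over 40 N, if the wrist force passes 120 N, or if a joint passes its speed limit or range.

ROBOT

A 7-joint arm with a two-finger parallel gripper is mounted at the origin on a cart in front of the work surface, level with it; the furniture and walls round the work are solid. World frame = base frame: x ahead of the robot, y to its left, z up, the work surface at z = 0. Lengths are in mm, angles in rad, forces in N, time in s.
With the tool pointing down it reaches from about 400 to 850 mm from the base axis. Payload 4.4 kg.
Tool frame: the origin (TCP) lies on the mounting face of the last link; the fingertips stand 199 mm ahead of it and the grasp point (between the pads) lies 180 mm ahead of it; y points along the fingers, z is the direction in which the jaws open and shut, and the axes are right-handed (so a half turn about y gives the same grasp; the last joint's range is limited). The gripper opens to 94 mm and grips with 3 to 60 N. Pads are 16 mm wide; open, the fingers measure 119 mm over their backs; the gripper's body (75 mm by 177 mm) begins 78 mm behind the grasp point.
Start: joints at [1.261, 0.628, 0.038, 1.517, -0.027, 0.996, -0.02], TCP at [156.926, -630.785, 404.678] pointing down, gripper open.
Joint ranges: [-3.06, 3.06], [-0.37, 2.12], [-1.25, 1.32], [0.18, 2.47], [-1.1, 4.24], [0.23, 1.98], [-2.94, 2.94]. Speed limits (rad/s): [2.57, 2.57, 3.14, 3.14, 3.14, 3.14, 3.14].

INTERFACE

Orientations are given as a unit quaternion [x, y, z, w].
In Python, from cell import * gives the robot as it stands.
- The arm moves only by the tool step_arm, never from a script. Its argument "targets" is a list that holds one entry, the list of rows, each a list of 7 numbers: the closure, from 0 (fully open) to 1 (shut), then the shift along the tool's x, y, z in cm, then the turn, a rotation vector about the tool's x, y, z in rad. In form: [[[fingers, tx, ty, tz, wx, wy, wz], ...]]. A call has exactly 8 rows; each row shifts and turns the commanded pose from where the row before left it, along the tool's axes as they then stand; what a row does not reach is not made up. A row lasts 1/8 s, in which the tool goes at most 62.5 mm and 10.7 degrees, less where a joint would pass 70% of its speed; a pose out of reach is approached as far as the arm can. A call with a gripper value outside its range is refused whole. The fingers move at their own pace and stop on an object; the grip force is fixed at half the most. Time passes only in rows, so rows that do not move let the fingers close, or fill a call up. It gives the time, the measured TCP pose, the force and the opening at its end, in the units of the state.
- get_obs(): the state, without advancing time (a new reading comes with each control period).
- capture(name): name is "scene" or "top" or "wrist"; returns the picture (420x560x3 uint8, red, green, blue); there is no depth.
- camera_model(name): a dict with "K" (3x3 intrinsics, pixels), "view" (4x4, takes a point from world to camera coordinates). Camera axes: x right, y down, z forward; pixel columns grow to the right and rows downward; lengths in mm; the calibration is good to about 2 mm. A picture is of the moment at which its call begins: read the wrist's pose just before it. camera_model takes no time and is no camera call; for the wrist camera it gives the pose at the moment of the call.
- job_done(): hands the job in, once; it reports no verdict.
The state is a dict: "clock": time; "joint_pos": joint angles; "joint_vel": joint speeds; "joint_torque": joint torques, N m; "tool_pos": TCP position; "tool_rot": TCP orientation; "wrist_force": force on the tool from outside, world axes, zero at the start; "moment": the same for the moment, N m; "grip_width": opening from 0.0 (shut) to 1.0 (fully open).
Only numpy, scipy, OpenCV 4.12 (cv2) and the standard library are available. Lean on these libraries where they do the work, as an engineer would, in place of code of your own. Each camera call takes 0.05 s, during which the arm holds its last target.

## Working session

There is one attempt and no reset: what is moved stays moved. The work goes in short steps, Python scripts to look and compute and a tool call to move; the robot and the scene stay as the last step left them, time stands still between calls to the robot, and variables do not carry over. Pictures are saved under pics/ and viewed, and the job is handed in when it is done.

Besides the shell and the picture viewer there is one more tool, called as a command line: name --argument value ..., lists and objects as JSON in quotes. step_arm: Moves the arm, as the interface text tells. Its arguments: {"type":"object","properties":{"targets":{"type":"array"}},"required":["targets"]}

```bash
ls; mkdir -p pics; cat > h.py <<'E'
from cell import *
import numpy as np, cv2
from scipy.spatial.transform import Rotation as R
def snap(n,f):
    im=capture(n); cv2.imwrite('pics/'+f,im[:,:,::-1]); return im
def proj(cm,p):
    p=np.atleast_2d(p).astype(float); c=p@cm['view'][:3,:3].T+cm['view'][:3,3]; q=c@cm['K'].T; return q[:,:2]/q[:,2:]
def ray(cm,uv,z):
    V=np.array(cm['view']);Rr=V[:3,:3];o=-Rr.T@V[:3,3]
    d=Rr.T@np.linalg.inv(cm['K'])@np.array([uv[0],uv[1],1.]); return o+d*(z-o[2])/d[2]
E
python3 - <<'E'
from h import *
print(get_obs())
for n in ['scene','top','wrist']:
    m=camera_model(n); V=np.array(m['view']); print(n,np.round(m['K'],1).tolist(), (-V[:3,:3].T@V[:3,3]).round(1),V[:3,:3].round(3).tolist())
    snap(n,n+'0.png')
o=get_obs();print(R.from_quat(o['tool_rot']).as_matrix().round(3))
E
```

```text
pics
{'clock': 0.0, 'joint_pos': array([ 1.26119273,  0.62931178,  0.03840995,  1.51830479, -0.02700943,
        0.99629481, -0.01998403]), 'joint_vel': array([ 0.00107159,  0.00047727, -0.00055535,  0.00121124, -0.00065615,
       -0.00184685, -0.00073671]), 'joint_torque': array([ 1.47559340e-04, -5.49715054e+01,  1.14350606e+00, -1.86631876e+01,
       -5.22385561e-02,  2.37226160e-02,  1.71404231e-04]), 'tool_pos': array([ 156.89090527, -630.49977795,  403.79568007]), 'tool_rot': array([-0.08607297,  0.7024902 , -0.70122487,  0.08592227]), 'wrist_force': array([-0.18138802,  0.60271644, -0.04070532]), 'moment': array([ 0.01768436,  0.00322992, -0.00430167]), 'grip_width': 0.9998118915092338}
scene [[512.8, 0.0, 273.8], [0.0, 512.8, 214.4], [0.0, 0.0, 1.0]] [-650.8  626.4 1221.7] [[-0.54, -0.841, -0.023], [-0.525, 0.358, -0.772], [0.658, -0.405, -0.635]]
top [[446.0, 0.0, 282.8], [0.0, 446.0, 211.1], [0.0, 0.0, 1.0]] [ 417.5 -116.8 1319. ] [[-0.012, -1.0, 0.007], [-0.996, 0.011, -0.087], [0.087, -0.008, -0.996]]
wrist [[334.1, 0.0, 277.8], [0.0, 334.1, 199.8], [0.0, 0.0, 1.0]] [ 221.  -614.1  383.6] [[0.241, -0.971, -0.001], [-0.944, -0.235, 0.231], [-0.225, -0.054, -0.973]]
[[-0.97  -0.     0.241]
 [-0.241  0.001 -0.97 ]
 [ 0.    -1.    -0.001]]
```

View images.

View pics/scene0.png

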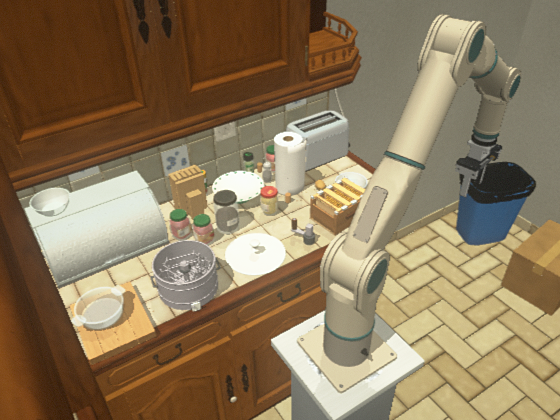

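View pics/top0.png

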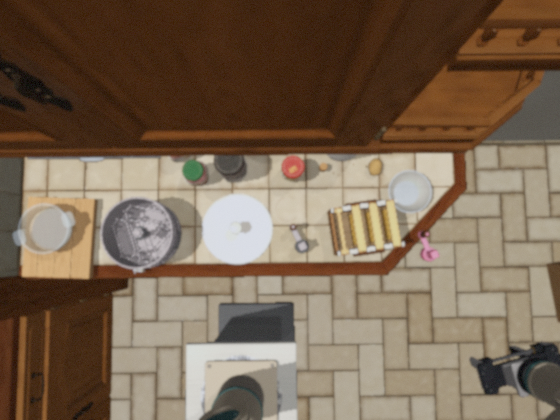

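View pics/wrist0.png

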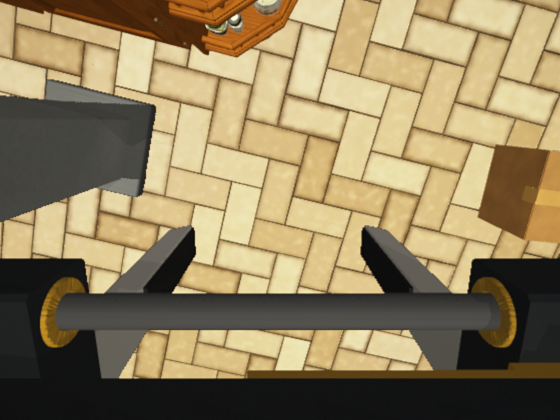

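```bash
python3 - <<'E'
from h import *
im=cv2.imread('pics/top0.png'); 
cv2.imwrite('pics/t1.png',cv2.resize(im[150:280,90:290],None,fx=4,fy=4,interpolation=cv2.INTER_CUBIC))
cv2.imwrite('pics/t2.png',cv2.resize(im[150:280,270:470],None,fx=4,fy=4,interpolation=cv2.INTER_CUBIC))
m=camera_model('top')
for n,uv,z in [('drum',(141,233),118),('lid',(237,229),10),('crank',(300,240),20),('box',(367,228),106),('bowl',(410,192),20),('jam',(195,170),99),('jar2',(292,167),100),('edge',(250,265),0),('back',(250,155),0),('cabfront',(250,150),500)]: print(n,ray(m,uv,z).round())
E
```

```text
drum [467. 255. 118.]
lid [480.   8.  10.]
crank [ 446. -176.   20.]
box [ 475. -355.  106.]
bowl [ 583. -502.   20.]
jam [641. 115.  99.]
jar2 [ 646. -153.  100.]
edge [375. -29.   0.]
back [703. -31.   0.]
cabfront [604. -63. 500.]
```

View pics/t1.png

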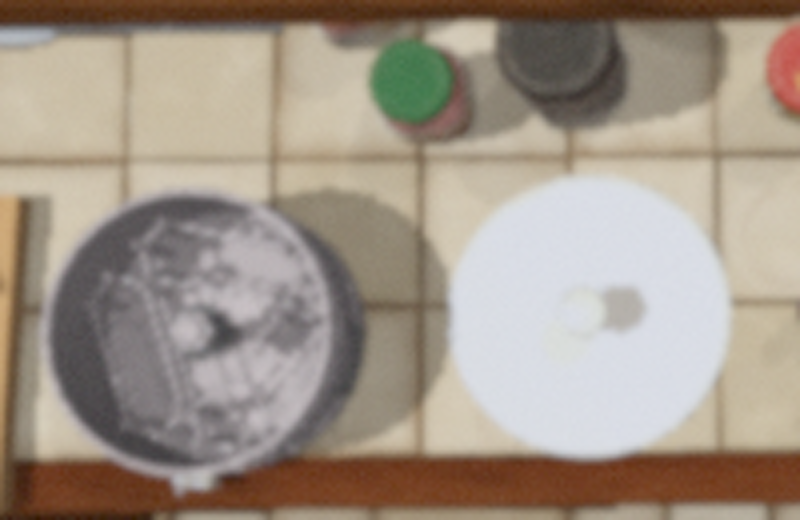

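View pics/t2.png

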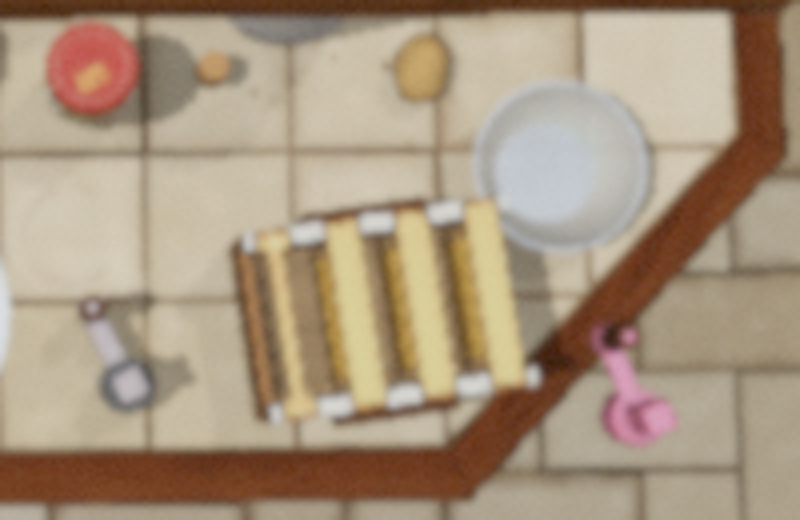

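```bash
cat >> h.py <<'E'
def yawrot(yd):  # yaw deg of -x_tool; tool y down
    c,s=np.cos(np.radians(yd)),np.sin(np.radians(yd))
    x=np.array([-c,-s,0]);y=np.array([0,0,-1.]);return R.from_matrix(np.array([x,y,np.cross(x,y)]).T)
def state():
    o=get_obs();r=R.from_quat(o['tool_rot']);x=r.as_matrix()[:,0]
    return o,np.array(o['tool_pos']),r,np.degrees(np.arctan2(-x[1],-x[0]))
def go(pos,yaw=None,n=8):
    o,p,r,y0=state()
    if yaw is None: yaw=y0
    rt=yawrot(yaw); rv=(r.inv()*rt).as_rotvec()
    step=R.from_rotvec(rv/n); q=r; tot=(np.array(pos)-p)/10
    print('t',round(o['clock'],2),'pos',p.round(1),'yaw',round(y0,1),'grip',round(o['grip_width']*94,1),'F',o['wrist_force'].round(1))
    print(n,'rows; dist',np.linalg.norm(tot*10).round(1),'rot deg/row',np.degrees(rv/n).round(2))
    for i in range(n):
        t=q.inv().apply(tot/n); print(t.round(2).tolist(),(rv/n).round(4).tolist()); q=q*step
        if np.linalg.norm(rv)<.02: break
def st():
    o,p,r,y=state();print('t',round(o['clock'],2),'pos',p.round(1),'yaw',round(y,2),'tilt',np.round(r.as_matrix()[2],3),'grip',round(o['grip_width']*94,1),'F',o['wrist_force'].round(1),'M',o['moment'].round(2))
E
python3 -c "
from h import *
go([475,-355,404],10)"
```

```text
t 0.15 pos [ 156.9 -630.6  404. ] yaw 14.0 grip 94.3 F [ 0.7  0.5 -0.6]
8 rows; dist 420.9 rot deg/row [0.01 0.5  0.  ]
[-4.69, 0.0, -2.38] [0.0002, 0.0087, 0.0]
[-4.67, 0.0, -2.42] [0.0002, 0.0087, 0.0]
[-4.65, 0.0, -2.46] [0.0002, 0.0087, 0.0]
[-4.63, 0.0, -2.5] [0.0002, 0.0087, 0.0]
[-4.6, 0.0, -2.54] [0.0002, 0.0087, 0.0]
[-4.58, 0.0, -2.58] [0.0002, 0.0087, 0.0]
[-4.56, 0.0, -2.62] [0.0002, 0.0087, 0.0]
[-4.54, 0.0, -2.66] [0.0002, 0.0087, 0.0]
```

step_arm --targets '[[[0.6,-4.7,0,-2.4,0,0.0087,0],[0.6,-4.7,0,-2.4,0,0.0087,0],[0.6,-4.65,0,-2.45,0,0.0087,0],[0.6,-4.6,0,-2.5,0,0.0087,0],[0.6,-4.6,0,-2.55,0,0.0087,0],[0.6,-4.6,0,-2.6,0,0.0087,0],[0.6,-4.55,0,-2.6,0,0.0087,0],[0.6,-4.5,0,-2.65,0,0.0087,0]]]'

```text
clock: 1.15
tool_pos: [476.1, -354.4, 404.5]
tool_rot: [-0.061, 0.704, -0.704, 0.061]
wrist_force: [0.9, 0.5, -0.1]
grip_width: 0.402
```

```bash
python3 -c "
from h import *
st();m=camera_model('wrist');snap('wrist','w1.png');
import pickle;pickle.dump(m,open('w1.pkl','wb'));st()"
```

```text
t 1.15 pos [ 476.1 -354.4  404.5] yaw 9.97 tilt [ 0. -1. -0.] grip 37.8 F [ 0.9  0.5 -0.1] M [-0.05 -0.02 -0.05]
t 1.2 pos [ 482.4 -347.7  404.4] yaw 10.53 tilt [-0.006 -1.    -0.004] grip 37.1 F [5.4 4.2 0.1] M [ 0.31 -0.32  0.01]
```

View pics/w1.png

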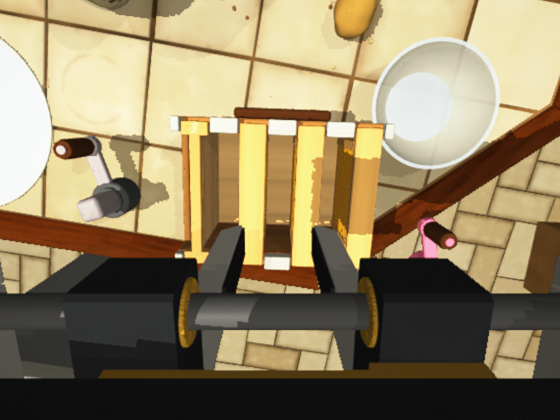

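step_arm --targets '[[[0.6,2.5,-1,0,0,0,0],[0.6,2.5,-1,0,0,0,0],[0.6,2.0,-1,0,0,0,0],[0.6,0,0,0,0,0,0],[0.6,0,0,0,0,0,0],[0.6,0,0,0,0,0,0],[0.6,0,0,0,0,0,0],[0.6,0,0,0,0,0,0]]]'

```text
clock: 2.2
tool_pos: [406.4, -367.6, 434.4]
tool_rot: [-0.062, 0.705, -0.704, 0.062]
wrist_force: [0.0, -0.2, 0.2]
grip_width: 0.4
```

```bash
python3 -c "
from h import *
st();m=camera_model('wrist');im=snap('wrist','w2.png');
import pickle;pickle.dump(m,open('w2.pkl','wb'));st()
cv2.imwrite('pics/w2b.png',cv2.resize(im[60:320,150:420,::-1],None,fx=2.9,fy=2.3))"
```

```text
t 2.2 pos [ 406.4 -367.6  434.4] yaw 10.01 tilt [ 0. -1. -0.] grip 37.6 F [ 0.  -0.2  0.2] M [ 0.07 -0.01  0.02]
t 2.25 pos [ 406.3 -367.6  434.4] yaw 10.01 tilt [ 0. -1. -0.] grip 37.6 F [-0.5  0.2  0.2] M [ 0.02  0.03 -0.08]
```

View pics/w2.png

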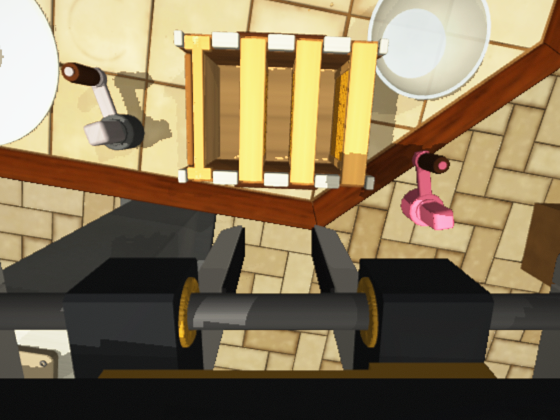

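View pics/w2b.png

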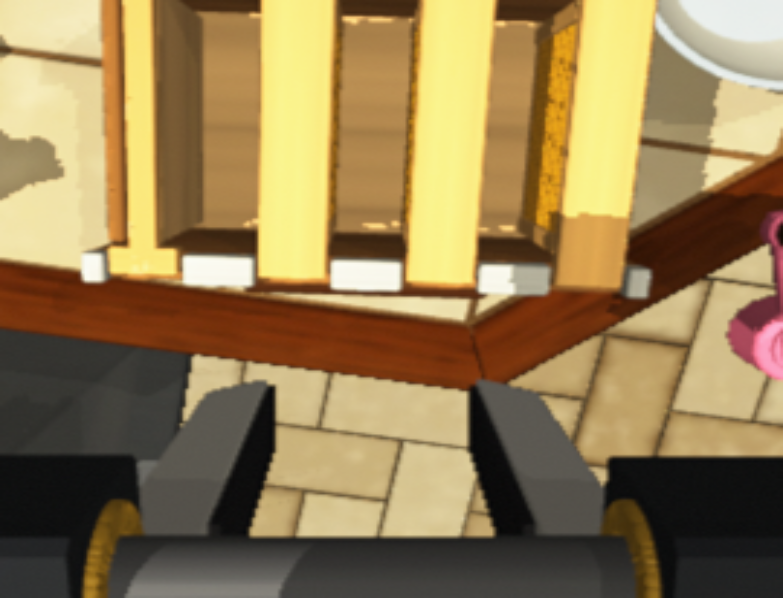

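```bash
python3 -c "
from h import *
im=cv2.imread('pics/w2.png');cv2.imwrite('pics/w2c.png',cv2.resize(im[25:75,170:400],None,fx=3.4,fy=6,interpolation=cv2.INTER_CUBIC));cv2.imwrite('pics/w2d.png',cv2.resize(im[155:205,170:400],None,fx=3.4,fy=6,interpolation=cv2.INTER_CUBIC))"
```

```text
(no output)
```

View pics/w2c.png

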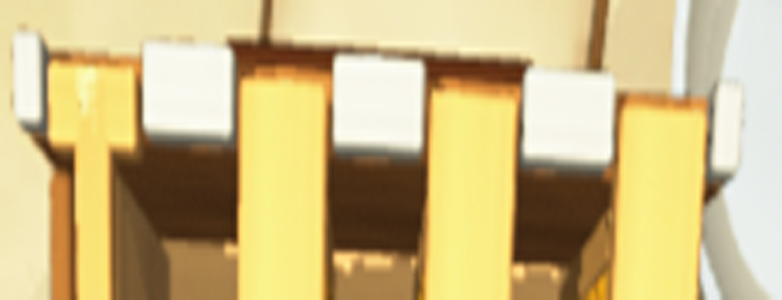

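View pics/w2d.png

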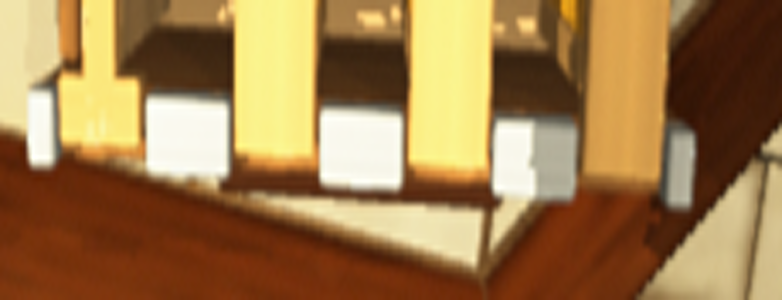

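```bash
cat > fit.py <<'E'
from h import *
import pickle
from scipy.optimize import least_squares
m=pickle.load(open('w2.pkl','rb'))
far={0:[(240,80),(327,84)],1:[(432,92),(518,97)],2:[(621,105),(705,110)]}
near={0:[(236,156),(315,160)],1:[(411,168),(491,173)],2:[(583,182),(665,187)]}
W=[];L=[]
for k in far:
  for j in range(2):
    u,v=far[k][j];p=ray(m,(170+u/3.4,25+v/6),106);W.append(p);L.append((62,24-48*k+(11 if j==0 else -11)))
    u,v=near[k][j];p=ray(m,(170+u/3.4,155+v/6),106);W.append(p);L.append((-62,24-48*k+(11 if j==0 else -11)))
W=np.array(W)[:,:2];L=np.array(L,float)
def f(q):
  c,s=np.cos(q[2]),np.sin(q[2]);return (L@np.array([[c,s],[-s,c]])+q[:2]-W).ravel()
r=least_squares(f,[470,-350,.17]);print(r.x[:2].round(1),np.degrees(r.x[2]).round(2));print(r.fun.reshape(-1,2).round(1).tolist())
c,s=np.cos(r.x[2]),np.sin(r.x[2])
for y in (72,24,-24,-72): print(y,(r.x[:2]+np.array([-s,c])*y).round(1))
E
python3 fit.py
```

```text
[ 476.5 -355.8] 8.09
[[0.2, 0.3], [-0.6, 0.0], [0.1, 0.0], [-0.7, -0.3], [0.2, 0.3], [-0.4, 0.2], [0.2, -0.1], [-0.3, 0.3], [0.4, -0.2], [0.3, -0.1], [0.5, -1.1], [0.3, 0.5]]
72 [ 466.4 -284.5]
24 [ 473.2 -332. ]
-24 [ 479.9 -379.5]
-72 [ 486.7 -427.1]
```

step_arm --targets '[[[0.6,-1.36,0,-4.84,0,0,0],[0.6,-1.36,0,-4.84,0,0,0],[0.6,-1.36,0,-4.84,0,0,0],[0.6,-1.36,0,-4.84,0,0,0],[0.6,-1.36,0,-4.84,0,0,0],[0.6,-1.36,0,-4.84,0,0,0],[0.6,-1.36,0,-4.84,0,0,0],[0.6,-1.36,0,-4.84,0,0,0]]]'

```text
clock: 3.25
tool_pos: [446.1, 34.1, 434.9]
tool_rot: [0.061, -0.704, 0.704, -0.062]
wrist_force: [0.2, -0.4, -0.1]
grip_width: 0.399
```

step_arm --targets '[[[0.6,0.1,0,-4.6,0,0,0],[0.6,0.1,0,-4.6,0,0,0],[0.6,0.1,0,-4.6,0,0,0],[0.6,0.1,0,-4.6,0,0,0],[0.6,0.1,0,-4.4,0,0,0],[0.6,0,0,0,0,0,0],[0.6,0,0,0,0,0,0],[0.6,0,0,0,0,0,0]]]'

```text
clock: 4.25
tool_pos: [402.1, 254.8, 434.6]
tool_rot: [0.061, -0.704, 0.705, -0.061]
wrist_force: [0.0, -0.4, 0.4]
grip_width: 0.398
```

```bash
python3 -c "
from h import *
st();m=camera_model('wrist');im=snap('wrist','d1.png');
import pickle;pickle.dump(m,open('d1.pkl','wb'));st()
cv2.imwrite('pics/d1b.png',cv2.resize(im[10:210,150:400,::-1],None,fx=3,fy=3,interpolation=cv2.INTER_CUBIC))"
```

```text
t 4.25 pos [402.1 254.8 434.6] yaw 9.85 tilt [ 0.    -1.     0.001] grip 37.4 F [ 0.  -0.4  0.4] M [ 0.03 -0.01  0.03]
t 4.3 pos [402.1 254.8 434.7] yaw 9.84 tilt [ 0.    -1.     0.001] grip 37.9 F [0.5 0.1 1. ] M [-0.02 -0.01 -0.02]
```

View pics/d1.png

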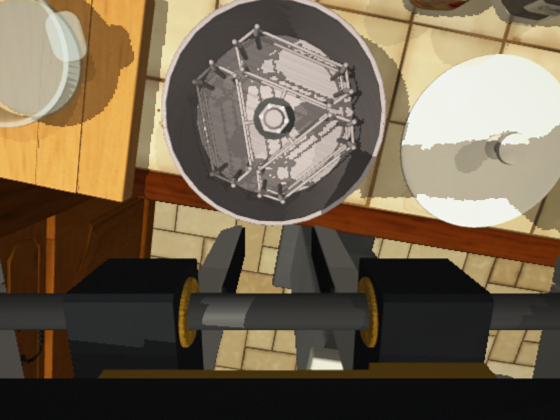

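View pics/d1b.png

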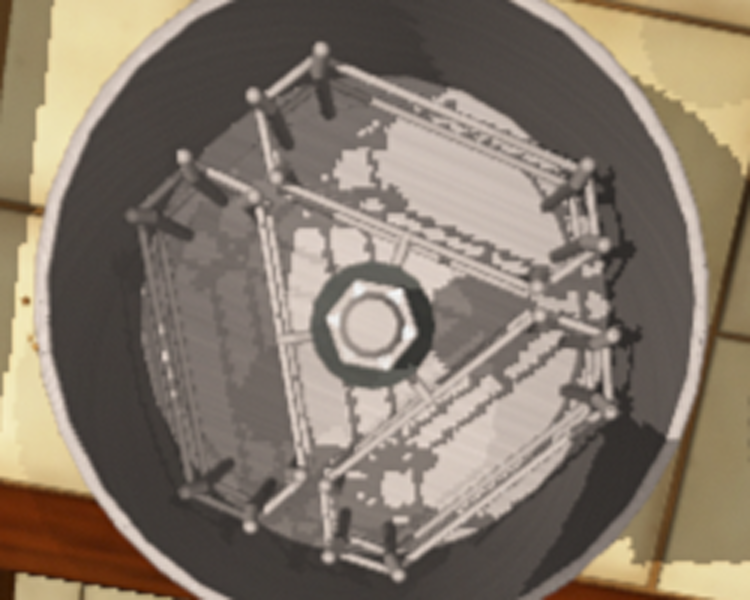

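```bash
cat > fitd.py <<'E'
from h import *
import pickle
m=pickle.load(open('d1.pkl','rb'))
P=lambda u,v,z:ray(m,(150+u/3,10+v/3),z)[:2]
im=cv2.imread('pics/d1.png')
inn=[[(280,175),(538,290)],[(540,318),(328,487)],[(300,478),(260,195)]]
out=[[(320,50),(587,163)],[(612,408),(400,572)],[(192,488),(137,215)]]
end=[[(253,95),(600,243)],[(612,335),(330,555)],[(250,525),(185,155)]]
for z in (80,84):
  allp=np.array([[P(*p,z) for p in pr] for S in (inn,out,end) for pr in S]); C=allp.reshape(3,6,2).mean(1); print(z,'centres',C.round(1).tolist()); c=C.mean(0)
  for S in (inn,out,end):
    for a,b in S:
      a,b=P(*a,z),P(*b,z); mid=(a+b)/2-c; d=a-b
      print('len',np.linalg.norm(d).round(1),'midr',np.linalg.norm(mid).round(1),'midang',np.degrees(np.arctan2(mid[1],mid[0])).round(1),'normal',(np.degrees(np.arctan2(d[1],d[0]))%180-90).round(1))
print('hex tip',P(372,323,111), 'hex edge mid z107', P(372,323,107))
# rim: outer silhouette of rim z=118
E
python3 fitd.py
python3 - <<'E'
import sys;sys.path.insert(0,'.')
from h import *
import pickle
from scipy.optimize import least_squares
m=pickle.load(open('d1.pkl','rb'))
im=cv2.imread('pics/d1.png');g=cv2.cvtColor(im,cv2.COLOR_BGR2GRAY).astype(np.float32)
# fit circle of radius 93 (inner rim edge: dark inside / bright outside) at z=118
gx=cv2.GaussianBlur(g,(3,3),0)
def score(q,r=93):
    a=np.linspace(0,2*np.pi,360,endpoint=False);s=0
    def samp(rr):
        p=np.c_[q[0]+rr*np.cos(a),q[1]+rr*np.sin(a),np.full(360,118.)];uv=proj(m,p).astype(np.float32)
        ok=(uv[:,1]>1)&(uv[:,1]<222);v=cv2.remap(gx,uv[None,:,0],uv[None,:,1],cv2.INTER_LINEAR)[0];return v,ok
    vi,ok=samp(r-2);vo,_=samp(r+1.5);vo2,_=samp(r+6)
    return np.clip(vo-vi,-40,60)[ok].mean()
best=max(((score((x,y)),x,y) for x in np.arange(455,480,1) for y in np.arange(243,268,1)))
print(best)
E
```

```text
80 centres [[468.0, 269.3], [469.1, 269.3], [468.6, 270.2]]
len 89.2 midr 30.8 midang -12.7 normal -13.1
len 88.6 midr 31.7 midang -133.0 normal 48.3
len 90.3 midr 30.7 midang 109.2 normal -73.3
len 89.1 midr 70.2 midang -11.3 normal -11.4
len 89.3 midr 69.8 midang -131.4 normal 48.4
len 88.1 midr 68.7 midang 107.9 normal -71.3
len 117.5 midr 50.3 midang -10.5 normal -11.9
len 118.0 midr 50.4 midang -132.0 normal 48.2
len 118.7 midr 50.9 midang 107.8 normal -72.1
84 centres [[468.0, 269.2], [469.1, 269.3], [468.6, 270.2]]
len 88.1 midr 30.4 midang -12.7 normal -13.1
len 87.5 midr 31.4 midang -133.0 normal 48.3
len 89.2 midr 30.3 midang 109.2 normal -73.3
len 88.1 midr 69.4 midang -11.3 normal -11.4
len 88.2 midr 69.0 midang -131.4 normal 48.4
len 87.1 midr 67.9 midang 107.9 normal -71.3
len 116.1 midr 49.7 midang -10.5 normal -11.9
len 116.6 midr 49.8 midang -132.0 normal 48.2
len 117.2 midr 50.3 midang 107.8 normal -72.1
hex tip [468.97926577 269.90907197] hex edge mid z107 [469.00332721 269.9536979 ]
(np.float32(14.952115), np.int64(469), np.int64(267))
```

```bash
python3 -c "
from h import *
print(get_obs()['joint_pos'].round(2))
go([455,-30,432],9,6);go([486.7,-427.1,432],8.1,8)"
```

```text
[-0.53  0.34 -0.13  1.94  0.06  0.86 -2.09]
t 4.3 pos [402.1 254.8 434.7] yaw 9.8 grip 37.9 F [0.5 0.1 1. ]
6 rows; dist 289.7 rot deg/row [-0.01  0.14  0.  ]
[-0.06, 0.05, 4.83] [-0.0001, 0.0025, 0.0]
t 4.3 pos [402.1 254.8 434.7] yaw 9.8 grip 37.9 F [0.5 0.1 1. ]
8 rows; dist 687.2 rot deg/row [-0.    0.22  0.  ]
[0.42, 0.04, 8.58] [-0.0001, 0.0038, 0.0]
[0.38, 0.04, 8.58] [-0.0001, 0.0038, 0.0]
[0.35, 0.04, 8.58] [-0.0001, 0.0038, 0.0]
[0.32, 0.04, 8.58] [-0.0001, 0.0038, 0.0]
[0.28, 0.04, 8.59] [-0.0001, 0.0038, 0.0]
[0.25, 0.04, 8.59] [-0.0001, 0.0038, 0.0]
[0.22, 0.03, 8.59] [-0.0001, 0.0038, 0.0]
[0.19, 0.03, 8.59] [-0.0001, 0.0038, 0.0]
```

step_arm --targets '[[[0.6,-0.1,0,5.7,0,0.003,0],[0.6,-0.1,0,5.7,0,0.003,0],[0.6,-0.1,0,5.7,0,0.003,0],[0.6,-0.1,0,5.7,0,0.003,0],[0.6,0.3,0,5.7,0,0.003,0],[0.6,0.3,0,5.7,0,0.003,0],[0.6,0.3,0,5.7,0,0.003,0],[0.6,0.3,0,5.7,0,0.003,0]]]'

```text
clock: 5.3
tool_pos: [467.5, -197.7, 434.9]
tool_rot: [0.052, -0.705, 0.705, -0.053]
wrist_force: [0.9, 0.7, 0.4]
grip_width: 0.401
```

```bash
python3 -c "
from h import *
go([486.7,-427.1,432],8.1,4)"
```

```text
t 5.3 pos [ 467.5 -197.7  434.9] yaw 8.5 grip 37.7 F [0.9 0.7 0.4]
4 rows; dist 230.2 rot deg/row [-0.    0.1  -0.01]
[0.37, 0.08, 5.74] [-0.0001, 0.0017, -0.0001]
```

step_arm --targets '[[[0.6,0.37,0.07,5.74,0,0.0017,0],[0.6,0.37,0.07,5.74,0,0.0017,0],[0.6,0.37,0.07,5.74,0,0.0017,0],[0.6,0.37,0.07,5.74,0,0.0017,0],[0.6,0,3,0,0,0,0],[0.6,0,3,0,0,0,0],[0.6,0,0,0,0,0,0],[0.6,0,0,0,0,0,0]]]'

```text
clock: 6.3
tool_pos: [487.1, -424.9, 373.0]
tool_rot: [0.05, -0.705, 0.706, -0.051]
wrist_force: [0.6, 0.2, -0.6]
grip_width: 0.4
```

```bash
python3 -c "
from h import *
go([486.7,-427.1,291],8.1,6); snap('wrist','c1.png')"
```

```text
t 6.3 pos [ 487.1 -424.9  373. ] yaw 8.2 grip 37.6 F [ 0.6  0.2 -0.6]
6 rows; dist 82.0 rot deg/row [-0.01  0.01 -0.01]
[0.01, 1.37, 0.03] [-0.0002, 0.0002, -0.0002]
```

View pics/c1.png

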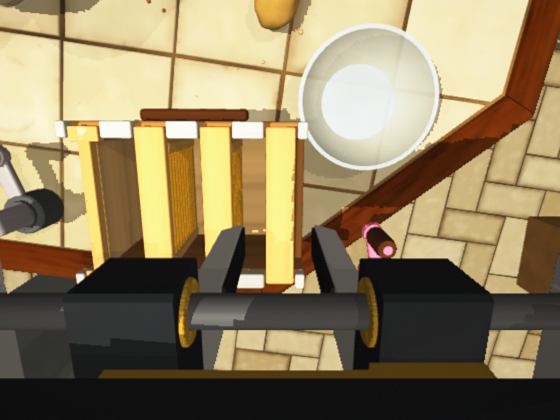

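step_arm --targets '[[[0.6,0,1.6,0.05,0,0,0],[0.6,0,1.6,0.05,0,0,0],[0.6,0,1.6,0.05,0,0,0],[0.6,0,1.6,0.05,0,0,0],[0.6,0,1.8,0.02,0,0,0],[0.6,0,0,0,0,0,0],[0.6,0,0,0,0,0,0],[0.9,0,0,0,0,0,0]]]'

```text
clock: 7.35
tool_pos: [487.7, -426.7, 290.6]
tool_rot: [0.05, -0.705, 0.706, -0.051]
wrist_force: [0.4, 0.0, -0.5]
grip_width: 0.329
```

step_arm --targets '[[[0.9,0,0,0,0,0,0],[0.9,0,0,0,0,0,0],[0.9,0,0,0,0,0,0],[0.9,0,-1.0,0,0,0,0],[0.9,0,-1.5,0,0,0,0],[0.9,0,-1.5,0,0,0,0],[0.9,0,-2,0,0,0,0],[0.9,0,-2,0,0,0,0]]]'

```text
clock: 8.35
tool_pos: [487.4, -426.4, 371.4]
tool_rot: [0.051, -0.705, 0.705, -0.051]
wrist_force: [1.0, -0.1, -2.0]
grip_width: 0.23
```

```bash
python3 -c "
from h import *
st(); snap('wrist','c2.png');st()"
```

```text
t 8.35 pos [ 487.4 -426.4  371.4] yaw 8.22 tilt [-0. -1.  0.] grip 21.6 F [ 1.  -0.1 -2. ] M [ 0.02 -0.03  0.01]
t 8.4 pos [ 488.1 -427.1  374.4] yaw 8.21 tilt [-0.004 -1.     0.004] grip 21.5 F [ 0.1 -1.   0.6] M [-0.09 -0.05 -0.02]
```

View pics/c2.png

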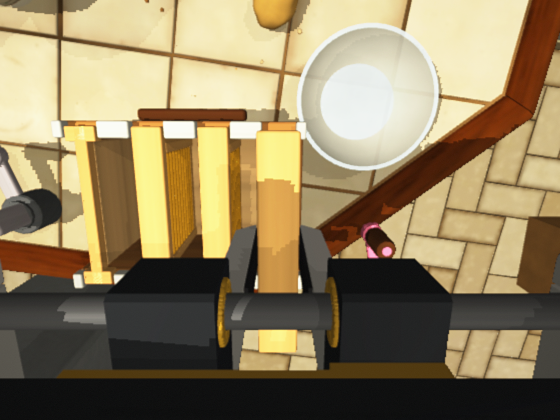

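```bash
python3 -c "
from h import *
go([460,-40,432],12,8)"
```

```text
t 8.4 pos [ 488.1 -427.1  374.4] yaw 8.2 grip 21.5 F [ 0.1 -1.   0.6]
8 rows; dist 392.3 rot deg/row [-0.03 -0.47 -0.03]
[-0.35, -0.74, -4.84] [-0.0005, -0.0083, -0.0004]
[-0.39, -0.74, -4.83] [-0.0005, -0.0083, -0.0004]
[-0.43, -0.73, -4.83] [-0.0005, -0.0083, -0.0004]
[-0.47, -0.73, -4.83] [-0.0005, -0.0083, -0.0004]
[-0.5, -0.73, -4.82] [-0.0005, -0.0083, -0.0004]
[-0.54, -0.73, -4.82] [-0.0005, -0.0083, -0.0004]
[-0.58, -0.73, -4.82] [-0.0005, -0.0083, -0.0004]
[-0.62, -0.72, -4.81] [-0.0005, -0.0083, -0.0004]
```

step_arm --targets '[[[0.9,0,-3,0,0,0,0],[0.9,0,-2.8,-1.5,0,0,0],[0.9,-0.5,0,-5.5,0,-0.01,0],[0.9,-0.5,0,-5.5,0,-0.01,0],[0.9,-0.5,0,-5.5,0,-0.01,0],[0.9,-0.6,0,-5.5,0,-0.01,0],[0.9,-0.6,0,-5.5,0,-0.01,0],[0.9,-0.6,0,-5.5,0,-0.01,0]]]'

```text
clock: 9.4
tool_pos: [462.2, -79.0, 428.5]
tool_rot: [0.071, -0.703, 0.704, -0.072]
wrist_force: [1.7, -0.8, -2.0]
grip_width: 0.232
```

```bash
python3 -c "
from h import *
go([454.1,317.4,432],18.2,7)"
```

```text
t 9.4 pos [462.2 -79.  428.5] yaw 11.7 grip 21.8 F [ 1.7 -0.8 -2. ]
7 rows; dist 396.5 rot deg/row [-0.   -0.93 -0.01]
[-1.03, -0.05, -5.57] [-0.0001, -0.0163, -0.0002]
[-1.12, -0.05, -5.55] [-0.0001, -0.0163, -0.0002]
[-1.21, -0.05, -5.53] [-0.0001, -0.0163, -0.0002]
[-1.3, -0.05, -5.51] [-0.0001, -0.0163, -0.0002]
[-1.39, -0.05, -5.49] [-0.0001, -0.0163, -0.0002]
[-1.48, -0.05, -5.47] [-0.0001, -0.0163, -0.0002]
[-1.57, -0.05, -5.44] [-0.0001, -0.0163, -0.0002]
```

step_arm --targets '[[[0.9,-1.0,0,-5.55,0,-0.016,0],[0.9,-1.1,0,-5.55,0,-0.016,0],[0.9,-1.2,0,-5.5,0,-0.016,0],[0.9,-1.3,0,-5.5,0,-0.016,0],[0.9,-1.4,0,-5.5,0,-0.016,0],[0.9,-1.5,0,-5.4,0,-0.016,0],[0.9,-1.5,0,-5.1,0,-0.016,0],[0.9,0,0,0,0,0,0]]]'

```text
clock: 10.4
tool_pos: [453.6, 315.9, 428.2]
tool_rot: [-0.113, 0.699, -0.697, 0.114]
wrist_force: [-0.4, -0.9, -2.2]
grip_width: 0.232
```

step_arm --targets '[[[0.9,0,0,0,0,0,0],[0.9,0,0,0,0,0,0],[0.9,0,0,0,0,0,0],[0.9,0,0,0,0,0,0],[0.9,0,0,0,0,0,0],[0.9,0,0,0,0,0,0],[0.9,0,0,0,0,0,0],[0.9,0,0,0,0,0,0]]]'

```text
clock: 11.4
tool_pos: [455.1, 311.0, 427.9]
tool_rot: [-0.111, 0.698, -0.698, 0.111]
wrist_force: [0.5, -0.3, -2.7]
grip_width: 0.231
```

```bash
python3 -c "
from h import *
go([454.1,317.4,345],18.2,4);snap('wrist','p1.png')"
```

```text
t 11.4 pos [455.1 311.  427.9] yaw 18.1 grip 21.7 F [ 0.5 -0.3 -2.7]
4 rows; dist 83.1 rot deg/row [ 0.   -0.03 -0.  ]
[-0.03, 2.07, -0.16] [0.0, -0.0005, -0.0]
```

View pics/p1.png

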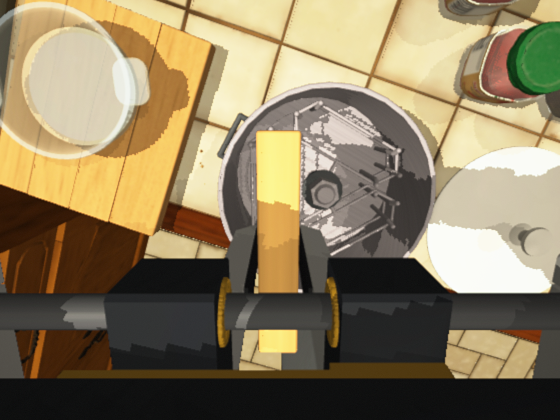

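step_arm --targets '[[[0.9,-0.03,1.4,-0.16,0,0,0],[0.9,-0.03,1.4,-0.16,0,0,0],[0.9,-0.03,1.4,-0.16,0,0,0],[0.9,-0.03,1.4,-0.16,0,0,0],[0.9,0,0,0,0,0,0],[0.9,0,0,0,0,0,0],[0.9,0,0,0,0,0,0],[0.9,0,0,0,0,0,0]]]'

```text
clock: 12.45
tool_pos: [454.4, 317.4, 372.4]
tool_rot: [-0.111, 0.698, -0.698, 0.111]
wrist_force: [0.3, 0.2, -2.9]
grip_width: 0.23
```

```bash
python3 -c "
from h import *
go([454.1,317.4,288.6],18.2,6)"
```

```text
t 12.45 pos [454.4 317.4 372.4] yaw 18.1 grip 21.7 F [ 0.3  0.2 -2.9]
6 rows; dist 83.8 rot deg/row [ 0.   -0.02 -0.01]
[0.01, 1.4, -0.0] [0.0, -0.0004, -0.0002]
```

Descend in part and watch the force.

step_arm --targets '[[[0.9,0.01,1,0,0,0,0],[0.9,0,1,0,0,0,0],[0.9,0,1,0,0,0,0],[0.9,0,1,0,0,0,0],[0.9,0,0.5,0,0,0,0],[0.9,0,0.5,0,0,0,0],[0.9,0,0,0,0,0,0],[0.9,0,0,0,0,0,0]]]'

```text
clock: 13.45
tool_pos: [454.3, 317.4, 322.1]
tool_rot: [-0.111, 0.698, -0.698, 0.111]
wrist_force: [-0.6, 0.5, -2.8]
grip_width: 0.229
```

```bash
python3 -c "
from h import *
st()"
```

```text
t 13.45 pos [454.3 317.4 322.1] yaw 18.07 tilt [-0.001 -1.    -0.   ] grip 21.6 F [-0.6  0.5 -2.8] M [-0.03 -0.02 -0.01]
```

step_arm --targets '[[[0.9,0,1,0,0,0,0],[0.9,0,1,0,0,0,0],[0.9,0,0.7,0,0,0,0],[0.9,0,0.4,0,0,0,0],[0.9,0,0.15,0,0,0,0],[0.9,0,0,0,0,0,0],[0.9,0,0,0,0,0,0],[0.9,0,0,0,0,0,0]]]'

```text
clock: 14.45
tool_pos: [454.3, 317.4, 289.6]
tool_rot: [-0.111, 0.698, -0.698, 0.111]
wrist_force: [0.0, -0.8, -2.2]
grip_width: 0.231
```

```bash
python3 -c "
from h import *
st()"
```

```text
t 14.45 pos [454.3 317.4 289.6] yaw 18.07 tilt [-0. -1. -0.] grip 21.7 F [ 0.  -0.8 -2.2] M [ 0.01 -0.07 -0.03]
```

step_arm --targets '[[[0.65,0,0,0,0,0,0],[0.65,0,0,0,0,0,0],[0.65,0,0,0,0,0,0],[0.65,0,-2,0,0,0,0],[0.65,0,-4,0,0,0,0],[0.65,0,-4,0,0,0,0],[0.65,2,-4,2,0,0,0],[0.65,5,0,3,0,0,0]]]'

```text
clock: 15.45
tool_pos: [404.4, 248.8, 432.1]
tool_rot: [-0.108, 0.7, -0.697, 0.114]
wrist_force: [0.0, -0.3, -0.0]
grip_width: 0.346
```

```bash
python3 -c "
from h import *
st();snap('wrist','p2.png');go([465,-100,432],9,8)"
```

```text
t 15.45 pos [404.4 248.8 432.1] yaw 18.09 tilt [-0.008 -1.    -0.003] grip 32.5 F [ 0.  -0.3 -0. ] M [-0.11 -0.   -0.03]
t 15.5 pos [396.9 241.  429.1] yaw 17.9 grip 32.6 F [-6.7 -5.9 -1.7]
8 rows; dist 347.7 rot deg/row [-0.04  1.12  0.06]
[0.5, -0.01, 4.32] [-0.0007, 0.0195, 0.0011]
[0.42, -0.01, 4.33] [-0.0007, 0.0195, 0.0011]
[0.33, -0.02, 4.33] [-0.0007, 0.0195, 0.0011]
[0.25, -0.02, 4.34] [-0.0007, 0.0195, 0.0011]
[0.17, -0.02, 4.34] [-0.0007, 0.0195, 0.0011]
[0.08, -0.03, 4.35] [-0.0007, 0.0195, 0.0011]
[-0.0, -0.03, 4.35] [-0.0007, 0.0195, 0.0011]
[-0.09, -0.03, 4.35] [-0.0007, 0.0195, 0.0011]
```

View pics/p2.png

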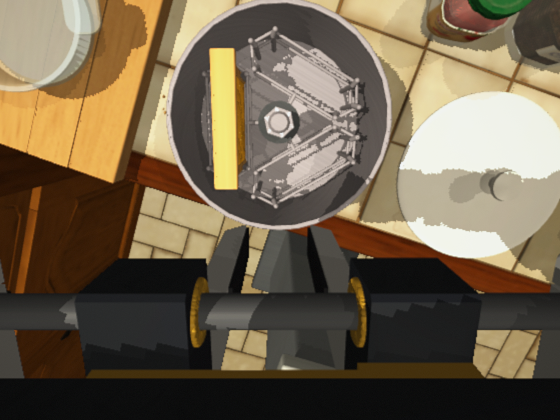

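step_arm --targets '[[[0.62,0.4,0,5.7,0,0.02,0],[0.62,0.4,0,5.7,0,0.02,0],[0.62,0.3,0,5.7,0,0.02,0],[0.62,0.2,0,5.7,0,0.02,0],[0.62,0.1,0,5.7,0,0.02,0],[0.62,0,0,5.7,0,0.02,0],[0.62,0,0,5.7,0,0.02,0],[0.62,0,0,5.7,0,0.02,0]]]'

```text
clock: 16.5
tool_pos: [500.6, -199.5, 429.4]
tool_rot: [-0.055, 0.705, -0.705, 0.055]
wrist_force: [0.3, 0.3, 0.0]
grip_width: 0.378
```

```bash
python3 -c "
from h import *
go([479.9,-379.5,432],8.1,4)"
```

```text
t 16.5 pos [ 500.6 -199.5  429.4] yaw 8.9 grip 35.6 F [0.3 0.3 0. ]
4 rows; dist 181.2 rot deg/row [ 0.    0.19 -0.  ]
[1.21, -0.07, 4.37] [0.0, 0.0034, -0.0001]
```

step_arm --targets '[[[0.62,1.2,0,4.3,0,0.003,0],[0.62,1.2,0,4.3,0,0.003,0],[0.62,1.2,0,4.3,0,0.003,0],[0.62,1.2,0,4.3,0,0.003,0],[0.62,0,3,0,0,0,0],[0.62,0,3,0,0,0,0],[0.62,0,0,0,0,0,0],[0.62,0,0,0,0,0,0]]]'

```text
clock: 17.5
tool_pos: [479.2, -375.2, 370.3]
tool_rot: [0.05, -0.705, 0.706, -0.051]
wrist_force: [0.9, -0.5, 0.2]
grip_width: 0.381
```

```bash
python3 -c "
from h import *
go([479.9,-379.5,290.6],8.1,5); snap('wrist','b1.png')"
```

```text
t 17.5 pos [ 479.2 -375.2  370.3] yaw 8.2 grip 35.9 F [ 0.9 -0.5  0.2]
5 rows; dist 79.8 rot deg/row [-0.01  0.03 -0.01]
[0.0, 1.59, 0.09] [-0.0002, 0.0004, -0.0002]
```

View pics/b1.png

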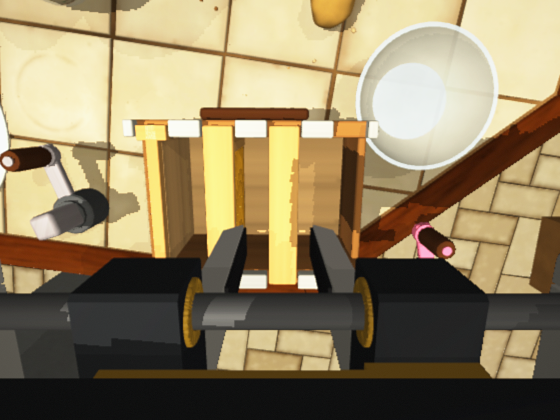

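step_arm --targets '[[[0.62,0,1.6,0.1,0,0,0],[0.62,0,1.6,0.1,0,0,0],[0.62,0,1.6,0.1,0,0,0],[0.62,0,1.6,0.1,0,0,0],[0.62,0,1.6,0,0,0,0],[0.62,0,0,0,0,0,0],[0.62,0,0,0,0,0,0],[0.9,0,0,0,0,0,0]]]'

```text
clock: 18.55
tool_pos: [479.6, -379.2, 290.1]
tool_rot: [0.05, -0.705, 0.706, -0.051]
wrist_force: [0.9, 0.4, 0.1]
grip_width: 0.309
```

step_arm --targets '[[[0.9,0,0,0,0,0,0],[0.9,0,0,0,0,0,0],[0.9,0,0,0,0,0,0],[0.9,0,-1.5,0,0,0,0],[0.9,0,-2.5,0,0,0,0],[0.9,0,-3,0,0,0,0],[0.9,0,-4,0,0,0,0],[0.9,0,-3.2,0,0,0,0]]]'

```text
clock: 19.55
tool_pos: [479.1, -378.8, 433.4]
tool_rot: [0.051, -0.705, 0.705, -0.051]
wrist_force: [0.3, -1.0, -2.2]
grip_width: 0.233
```

```bash
python3 -c "
from h import *
print(get_obs()['joint_pos'].round(2))
go([465,-20,432],50,8)"
```

```text
[ 0.59  0.54  0.05  1.6  -0.03  1.   -0.77]
t 19.55 pos [ 479.1 -378.8  433.4] yaw 8.2 grip 21.9 F [ 0.3 -1.  -2.2]
8 rows; dist 359.1 rot deg/row [-0.   -5.22 -0.  ]
[-0.47, 0.02, -4.46] [-0.0001, -0.0911, -0.0]
[-0.87, 0.02, -4.4] [-0.0001, -0.0911, -0.0]
[-1.27, 0.02, -4.31] [-0.0001, -0.0911, -0.0]
[-1.65, 0.02, -4.17] [-0.0001, -0.0911, -0.0]
[-2.03, 0.02, -4.0] [-0.0001, -0.0911, -0.0]
[-2.38, 0.02, -3.8] [-0.0001, -0.0911, -0.0]
[-2.72, 0.02, -3.57] [-0.0001, -0.0911, -0.0]
[-3.03, 0.02, -3.31] [-0.0001, -0.0911, -0.0]
```

step_arm --targets '[[[0.9,-0.5,0,-4.5,0,-0.09,0],[0.9,-0.9,0,-4.4,0,-0.09,0],[0.9,-1.3,0,-4.3,0,-0.09,0],[0.9,-1.7,0,-4.2,0,-0.09,0],[0.9,-2.0,0,-4.0,0,-0.09,0],[0.9,-2.4,0,-3.8,0,-0.09,0],[0.9,-2.7,0,-3.6,0,-0.09,0],[0.9,-3.0,0,-3.3,0,-0.09,0]]]'

```text
clock: 20.55
tool_pos: [466.7, -18.1, 431.9]
tool_rot: [0.297, -0.642, 0.642, -0.297]
wrist_force: [0.1, -0.2, -2.7]
grip_width: 0.23
```

```bash
python3 -c "
from h import *
go([517.7,259.4,432],78.2,6)"
```

```text
t 20.55 pos [466.7 -18.1 431.9] yaw 49.6 grip 21.6 F [ 0.1 -0.2 -2.7]
6 rows; dist 282.2 rot deg/row [-0.   -4.76  0.  ]
[-4.07, -0.0, -2.35] [-0.0001, -0.0831, 0.0]
[-4.26, -0.0, -2.0] [-0.0001, -0.0831, 0.0]
[-4.41, -0.0, -1.64] [-0.0001, -0.0831, 0.0]
[-4.53, -0.0, -1.27] [-0.0001, -0.0831, 0.0]
[-4.62, -0.0, -0.89] [-0.0001, -0.0831, 0.0]
[-4.68, -0.0, -0.5] [-0.0001, -0.0831, 0.0]
```

step_arm --targets '[[[0.9,-4.1,0,-2.3,0,-0.083,0],[0.9,-4.3,0,-2.0,0,-0.083,0],[0.9,-4.4,0,-1.6,0,-0.083,0],[0.9,-4.5,0,-1.3,0,-0.083,0],[0.9,-4.6,0,-0.9,0,-0.083,0],[0.9,-4.7,0,-0.5,0,-0.083,0],[0.9,0,1,0,0,0,0],[0.9,0,2,0,0,0,0]]]'

```text
clock: 21.55
tool_pos: [519.8, 257.6, 401.5]
tool_rot: [0.445, -0.549, 0.55, -0.445]
wrist_force: [0.2, -0.7, -2.7]
grip_width: 0.235
```

step_arm --targets '[[[0.9,0,2,0,0,0,0],[0.9,0,0,0,0,0,0],[0.9,0,0,0,0,0,0],[0.9,0,0,0,0,0,0],[0.9,0,0,0,0,0,0],[0.9,0,0,0,0,0,0],[0.9,0,0,0,0,0,0],[0.9,0,0,0,0,0,0]]]'

```text
clock: 22.55
tool_pos: [519.8, 257.8, 381.4]
tool_rot: [0.445, -0.55, 0.55, -0.445]
wrist_force: [0.4, 0.3, -2.2]
grip_width: 0.233
```

```bash
python3 -c "
from h import *
go([517.7,259.4,368],78.2,2);snap('wrist','p3.png')"
```

```text
t 22.55 pos [519.8 257.8 381.4] yaw 78.0 grip 21.9 F [ 0.4  0.3 -2.2]
2 rows; dist 13.7 rot deg/row [-0.  -0.1 -0. ]
[-0.06, 0.67, -0.12] [-0.0, -0.0017, -0.0]
```

View pics/p3.png

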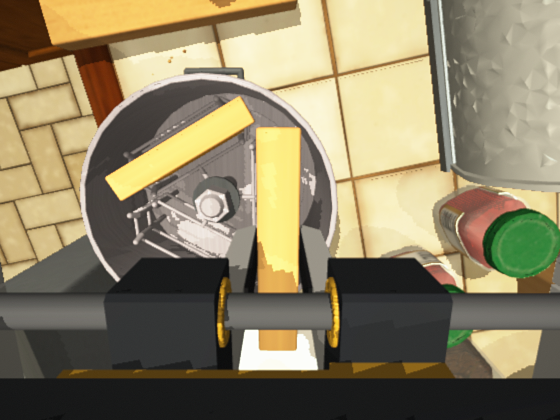

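```bash
python3 -c "
from h import *
m=camera_model('wrist')
P=np.array([ray(m,p,104)[:2] for p in [(106,180),(240,97),(254,119),(119,201)]]);print(P.round(1))
d=P[1]-P[0];e=P[2]-P[3];print(np.linalg.norm(d),np.degrees(np.arctan2(d[1],d[0]))%180,np.degrees(np.arctan2(e[1],e[0]))%180,P.mean(0), 'expect 453.2 317.1 ang 18.2')
print(ray(m,(211,204),111))"
```

```text
[[392.7 306.9]
 [509.5 345.4]
 [516.1 327.9]
 [397.3 288.6]]
122.99359668187442 18.271336478797654 18.295795700858292 [453.89257667 317.19874945] expect 453.2 317.1 ang 18.2
[469.77181064 272.52507174 111.        ]
```

step_arm --targets '[[[0.9,-0.06,0.5,-0.12,0,-0.001,0],[0.9,-0.06,0.5,-0.12,0,-0.001,0],[0.9,0,0,0,0,0,0],[0.9,0,0,0,0,0,0],[0.9,0,1.2,0,0,0,0],[0.9,0,1.2,0,0,0,0],[0.9,0,1.2,0,0,0,0],[0.9,0,1.2,0,0,0,0]]]'

```text
clock: 23.6
tool_pos: [517.7, 259.4, 322.3]
tool_rot: [-0.446, 0.549, -0.549, 0.445]
wrist_force: [0.3, -0.5, -2.2]
grip_width: 0.231
```

```bash
python3 -c "
from h import *
go([517.7,259.4,288.6],78.2,4);st()"
```

```text
t 23.6 pos [517.7 259.4 322.3] yaw 78.1 grip 21.7 F [ 0.3 -0.5 -2.2]
4 rows; dist 33.7 rot deg/row [ 0.01 -0.02  0.01]
[-0.0, 0.84, 0.0] [0.0001, -0.0004, 0.0001]
t 23.6 pos [517.7 259.4 322.3] yaw 78.12 tilt [ 0. -1. -0.] grip 21.7 F [ 0.3 -0.5 -2.2] M [-0.06 -0.07 -0.02]
```

step_arm --targets '[[[0.9,0,1,0,0,0,0],[0.9,0,1,0,0,0,0],[0.9,0,0.7,0,0,0,0],[0.9,0,0.4,0,0,0,0],[0.9,0,0.1,0,0,0,0],[0.9,0,0,0,0,0,0],[0.9,0,0,0,0,0,0],[0.65,0,0,0,0,0,0]]]'

```text
clock: 24.6
tool_pos: [518.0, 259.6, 291.9]
tool_rot: [0.445, -0.549, 0.549, -0.446]
wrist_force: [-0.4, -0.1, -0.6]
grip_width: 0.304
```

```bash
python3 -c "
from h import *
st()"
```

```text
t 24.6 pos [518.  259.6 291.9] yaw 78.12 tilt [-0.001 -1.     0.001] grip 28.6 F [-0.4 -0.1 -0.6] M [-0.01 -0.06  0.04]
```

step_arm --targets '[[[0.65,0,0,0,0,0,0],[0.65,0,0,0,0,0,0],[0.65,0,-2,0,0,0,0],[0.65,0,-4,0,0,0,0],[0.65,0,-4,0,0,0,0],[0.65,0,-4,0,0,0.09,0],[0.65,2,0,2,0,0.17,0],[0.65,4,0,2,0,0.17,0]]]'

```text
clock: 25.6
tool_pos: [531.3, 190.4, 432.1]
tool_rot: [-0.316, 0.632, -0.632, 0.318]
wrist_force: [-0.4, -0.7, -0.1]
grip_width: 0.35
```

```bash
python3 -c "
from h import *
go([480,-90,432],8.1,8)"
```

```text
t 25.6 pos [531.3 190.4 432.1] yaw 53.3 grip 32.9 F [-0.4 -0.7 -0.1]
8 rows; dist 285.1 rot deg/row [ 0.    5.65 -0.02]
[3.19, -0.01, 1.58] [0.0001, 0.0986, -0.0004]
[3.02, -0.0, 1.89] [0.0001, 0.0986, -0.0004]
[2.82, -0.0, 2.18] [0.0001, 0.0986, -0.0004]
[2.59, -0.0, 2.44] [0.0001, 0.0986, -0.0004]
[2.34, -0.0, 2.69] [0.0001, 0.0986, -0.0004]
[2.07, -0.0, 2.9] [0.0001, 0.0986, -0.0004]
[1.77, 0.0, 3.09] [0.0001, 0.0986, -0.0004]
[1.46, 0.0, 3.25] [0.0001, 0.0986, -0.0004]
```

```bash
python3 -c "
from h import *
snap('wrist','p4.png')
go([490,-210,432],8.1,8)"
```

```text
t 25.65 pos [531.5 182.3 431.6] yaw 52.5 grip 33.0 F [-1.6 -5.1 -0.5]
8 rows; dist 394.5 rot deg/row [-0.04  5.55  0.02]
[4.21, 0.02, 2.57] [-0.0007, 0.0968, 0.0004]
[3.94, 0.02, 2.97] [-0.0007, 0.0968, 0.0004]
[3.63, 0.02, 3.34] [-0.0007, 0.0968, 0.0004]
[3.29, 0.01, 3.67] [-0.0007, 0.0968, 0.0004]
[2.92, 0.01, 3.97] [-0.0007, 0.0968, 0.0004]
[2.52, 0.01, 4.24] [-0.0007, 0.0968, 0.0004]
[2.1, 0.0, 4.46] [-0.0007, 0.0968, 0.0004]
[1.66, -0.0, 4.64] [-0.0007, 0.0968, 0.0004]
```

View pics/p4.png

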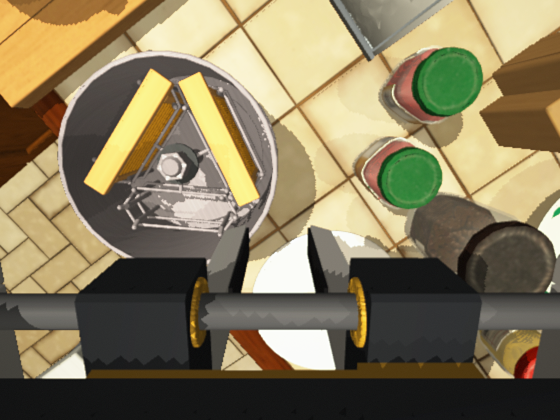

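step_arm --targets '[[[0.62,4.2,0,2.6,0,0.097,0],[0.62,3.9,0,3.0,0,0.097,0],[0.62,3.6,0,3.3,0,0.097,0],[0.62,3.3,0,3.7,0,0.097,0],[0.62,2.9,0,4.0,0,0.097,0],[0.62,2.5,0,4.2,0,0.097,0],[0.62,2.1,0,4.5,0,0.097,0],[0.62,1.7,0,4.6,0,0.097,0]]]'

```text
clock: 26.65
tool_pos: [496.5, -204.1, 431.6]
tool_rot: [0.055, -0.705, 0.705, -0.055]
wrist_force: [0.3, 0.7, -0.1]
grip_width: 0.381
```

```bash
python3 -c "
from h import *
go([473.2,-332.0,430],8.1,3)"
```

```text
t 26.65 pos [ 496.5 -204.1  431.6] yaw 8.9 grip 35.8 F [ 0.3  0.7 -0.1]
3 rows; dist 130.0 rot deg/row [-0.    0.26 -0.01]
[1.43, 0.05, 4.09] [-0.0, 0.0045, -0.0002]
```

step_arm --targets '[[[0.62,1.4,0,4.1,0,0.004,0],[0.62,1.4,0,4.1,0,0.004,0],[0.62,1.4,0,4.0,0,0.004,0],[0.62,0,3,0,0,0,0],[0.62,0,3,0,0,0,0],[0.62,0,0,0,0,0,0],[0.62,0,0,0,0,0,0],[0.62,0,0,0,0,0,0]]]'

```text
clock: 27.65
tool_pos: [474.4, -329.9, 372.8]
tool_rot: [0.051, -0.705, 0.706, -0.052]
wrist_force: [0.4, 0.7, -0.1]
grip_width: 0.376
```

```bash
python3 -c "
from h import *
go([473.2,-332,290.3],8.1,5);snap('wrist','a1.png')"
```

```text
t 27.65 pos [ 474.4 -329.9  372.8] yaw 8.4 grip 35.3 F [ 0.4  0.7 -0.1]
5 rows; dist 82.5 rot deg/row [-0.02  0.05 -0.02]
[0.03, 1.65, 0.04] [-0.0003, 0.0009, -0.0004]
```

View pics/a1.png

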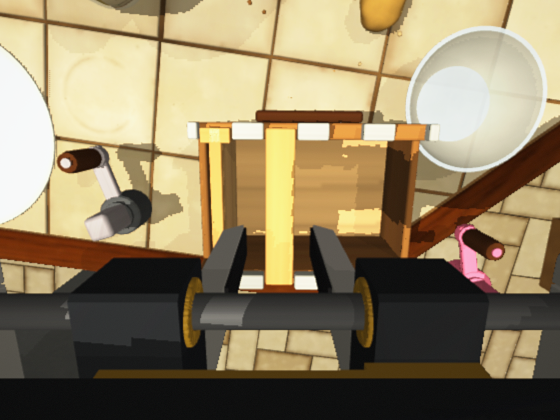

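step_arm --targets '[[[0.62,0.03,1.6,0.05,0,0.001,0],[0.62,0.03,1.6,0.05,0,0.001,0],[0.62,0.03,1.7,0.05,0,0.001,0],[0.62,0.03,1.7,0.05,0,0.001,0],[0.62,0,1.6,0,0,0,0],[0.62,0,0,0,0,0,0],[0.62,0,0,0,0,0,0],[0.9,0,0,0,0,0,0]]]'

```text
clock: 28.7
tool_pos: [473.3, -332.1, 290.1]
tool_rot: [0.05, -0.705, 0.706, -0.05]
wrist_force: [0.8, -0.4, 0.1]
grip_width: 0.307
```

step_arm --targets '[[[0.9,0,0,0,0,0,0],[0.9,0,0,0,0,0,0],[0.9,0,0,0,0,0,0],[0.9,0,-1.5,0,0,0,0],[0.9,0,-2.5,0,0,0,0],[0.9,0,-3,0,0,0,0],[0.9,0,-4,0,0,0,0],[0.9,0,-3.2,0,0,0,0]]]'

```text
clock: 29.7
tool_pos: [472.7, -331.8, 433.2]
tool_rot: [0.05, -0.705, 0.705, -0.05]
wrist_force: [0.6, 0.5, -3.4]
grip_width: 0.229
```

```bash
python3 -c "
from h import *
go([460,-20,432],80,8)"
```

```text
t 29.7 pos [ 472.7 -331.8  433.2] yaw 8.1 grip 21.5 F [ 0.6  0.5 -3.4]
8 rows; dist 312.1 rot deg/row [-0.   -8.99  0.  ]
[-0.39, 0.01, -3.88] [-0.0001, -0.1569, 0.0]
[-0.99, 0.01, -3.77] [-0.0001, -0.1569, 0.0]
[-1.57, 0.01, -3.57] [-0.0001, -0.1569, 0.0]
[-2.11, 0.01, -3.28] [-0.0001, -0.1569, 0.0]
[-2.6, 0.01, -2.91] [-0.0001, -0.1569, 0.0]
[-3.02, 0.02, -2.47] [-0.0001, -0.1569, 0.0]
[-3.37, 0.02, -1.97] [-0.0001, -0.1569, 0.0]
[-3.63, 0.02, -1.42] [-0.0001, -0.1569, 0.0]
```

step_arm --targets '[[[0.9,-0.4,0,-3.9,0,-0.157,0],[0.9,-1.0,0,-3.8,0,-0.157,0],[0.9,-1.6,0,-3.6,0,-0.157,0],[0.9,-2.1,0,-3.3,0,-0.157,0],[0.9,-2.6,0,-2.9,0,-0.157,0],[0.9,-3.0,0,-2.5,0,-0.157,0],[0.9,-3.4,0,-2.0,0,-0.157,0],[0.9,-3.6,0,-1.4,0,-0.157,0]]]'

```text
clock: 30.7
tool_pos: [459.3, -18.0, 431.8]
tool_rot: [0.456, -0.54, 0.54, -0.456]
wrist_force: [0.2, 0.2, -3.3]
grip_width: 0.23
```

```bash
python3 -c "
from h import *
go([435.5,232.3,430],138.2,7)"
```

```text
t 30.7 pos [459.3 -18.  431.8] yaw 80.4 grip 21.6 F [ 0.2  0.2 -3.3]
7 rows; dist 251.4 rot deg/row [ 0.   -8.26  0.01]
[-3.47, 0.02, -0.93] [0.0, -0.1442, 0.0001]
[-3.57, 0.02, -0.43] [0.0, -0.1442, 0.0001]
[-3.59, 0.02, 0.09] [0.0, -0.1442, 0.0001]
[-3.54, 0.02, 0.61] [0.0, -0.1442, 0.0001]
[-3.42, 0.02, 1.11] [0.0, -0.1442, 0.0001]
[-3.22, 0.03, 1.59] [0.0, -0.1442, 0.0001]
[-2.96, 0.03, 2.03] [0.0, -0.1442, 0.0001]
```

step_arm --targets '[[[0.9,-3.5,0,-0.9,0,-0.144,0],[0.9,-3.6,0,-0.4,0,-0.144,0],[0.9,-3.6,0,0.1,0,-0.144,0],[0.9,-3.5,0,0.6,0,-0.144,0],[0.9,-3.4,0,1.1,0,-0.144,0],[0.9,-3.2,0,1.6,0,-0.144,0],[0.9,-3.0,0,2.0,0,-0.144,0],[0.9,0,1.5,0,0,0,0]]]'

```text
clock: 31.7
tool_pos: [437.4, 234.3, 417.4]
tool_rot: [-0.659, 0.252, -0.253, 0.662]
wrist_force: [0.4, -1.2, -2.3]
grip_width: 0.233
```

step_arm --targets '[[[0.9,0,2,0,0,0,0],[0.9,0,0.7,0,0,0,0],[0.9,0,0,0,0,0,0],[0.9,0,0,0,0,0,0],[0.9,0,0,0,0,0,0],[0.9,0,0,0,0,0,0],[0.9,0,0,0,0,0,0],[0.9,0,0,0,0,0,0]]]'

```text
clock: 32.7
tool_pos: [438.0, 231.4, 389.4]
tool_rot: [-0.66, 0.254, -0.254, 0.66]
wrist_force: [0.1, -0.2, -3.1]
grip_width: 0.229
```

```bash
python3 -c "
from h import *
go([435.5,232.3,372],138.2,2);snap('wrist','p5.png')"
```

```text
t 32.7 pos [438.  231.4 389.4] yaw 137.8 grip 21.5 F [ 0.1 -0.2 -3.1]
2 rows; dist 17.6 rot deg/row [-0.   -0.19  0.  ]
[-0.12, 0.87, -0.05] [-0.0, -0.0034, 0.0]
```

View pics/p5.png

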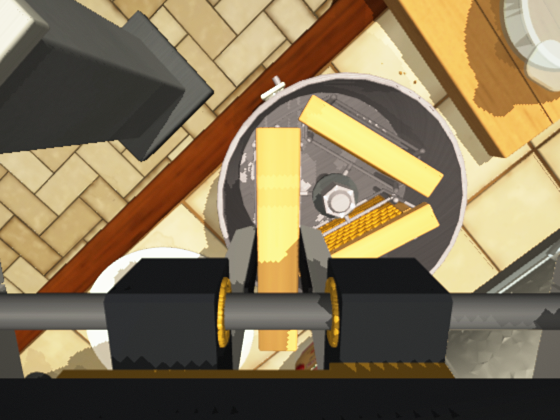

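```bash
python3 -c "
from h import *
m=camera_model('wrist')
P=np.array([ray(m,p,104)[:2] for p in [(314,95),(443,176),(430,198),(300,117)]])
d=P[1]-P[0];e=P[2]-P[3];print(np.linalg.norm(d),np.degrees(np.arctan2(d[1],d[0]))%180,np.degrees(np.arctan2(e[1],e[0]))%180,P.mean(0), 'expect 453.2 317.1 ang 18.2')
print(ray(m,(342,202),111))"
```

```text
121.88653561384817 17.167934998479655 16.85986577630491 [454.16607449 318.08832783] expect 453.2 317.1 ang 18.2
[469.22392303 271.81178694 111.        ]
```

step_arm --targets '[[[0.9,-0.12,0.8,-0.05,0,-0.003,0],[0.9,-0.12,0.8,-0.05,0,-0.003,0],[0.9,0,0,0,0,0,0],[0.9,0,0,0,0,0,0],[0.9,0,1.2,0,0,0,0],[0.9,0,1.2,0,0,0,0],[0.9,0,1.2,0,0,0,0],[0.9,0,1.2,0,0,0,0]]]'

```text
clock: 33.75
tool_pos: [435.4, 232.3, 324.3]
tool_rot: [0.661, -0.253, 0.252, -0.66]
wrist_force: [-0.6, 0.1, -3.0]
grip_width: 0.229
```

```bash
python3 -c "
from h import *
go([435.5,232.3,289],138.2,4);st()"
```

```text
t 33.75 pos [435.4 232.3 324.3] yaw 138.2 grip 21.5 F [-0.6  0.1 -3. ]
4 rows; dist 35.3 rot deg/row [ 0.01 -0.01 -0.  ]
[0.0, 0.88, 0.0] [0.0001, -0.0001, -0.0001]
t 33.75 pos [435.4 232.3 324.3] yaw 138.17 tilt [-0. -1. -0.] grip 21.5 F [-0.6  0.1 -3. ] M [ 0.   -0.12 -0.01]
```

In cleanly. Lower, release, lift and look.

step_arm --targets '[[[0.9,0,1,0,0,0,0],[0.9,0,1,0,0,0,0],[0.9,0,0.8,0,0,0,0],[0.9,0,0.4,0,0,0,0],[0.9,0,0.2,0,0,0,0],[0.9,0,0,0,0,0,0],[0.9,0,0,0,0,0,0],[0.65,0,0,0,0,0,0]]]'

```text
clock: 34.75
tool_pos: [435.7, 232.5, 291.8]
tool_rot: [-0.66, 0.252, -0.253, 0.661]
wrist_force: [-0.3, -0.7, -0.8]
grip_width: 0.306
```

step_arm --targets '[[[0.65,0,0,0,0,0,0],[0.65,0,0,0,0,0,0],[0.65,0,-2,0,0,0,0],[0.65,0,-4,0,0,0,0],[0.65,0,-4,0,0,0,0],[0.65,2,-3,-1,0,0.1,0],[0.65,4,-1,-1,0,0.17,0],[0.65,0,0,0,0,0.17,0]]]'

```text
clock: 35.75
tool_pos: [464.9, 172.2, 432.3]
tool_rot: [-0.587, 0.393, -0.395, 0.587]
wrist_force: [-0.3, 1.1, -0.8]
grip_width: 0.35
```

```bash
python3 -c "
from h import *
st();snap('wrist','p6.png')
go([500,60,430],30,8)"
```

```text
t 35.75 pos [464.9 172.2 432.3] yaw 112.3 tilt [ 0.002 -1.     0.002] grip 32.9 F [-0.3  1.1 -0.8] M [-0.01 -0.07 -0.  ]
t 35.8 pos [464.1 173.7 432. ] yaw 112.1 grip 32.6 F [-0.5  1.5 -0.5]
8 rows; dist 119.2 rot deg/row [-1.000e-02  1.027e+01 -0.000e+00]
[1.49, 0.03, -0.12] [-0.0002, 0.1792, -0.0]
[1.48, 0.03, 0.15] [-0.0002, 0.1792, -0.0]
[1.43, 0.03, 0.41] [-0.0002, 0.1792, -0.0]
[1.34, 0.03, 0.66] [-0.0002, 0.1792, -0.0]
[1.2, 0.03, 0.89] [-0.0002, 0.1792, -0.0]
[1.02, 0.03, 1.09] [-0.0002, 0.1792, -0.0]
[0.81, 0.03, 1.25] [-0.0002, 0.1792, -0.0]
[0.58, 0.03, 1.37] [-0.0002, 0.1792, -0.0]
```

View pics/p6.png

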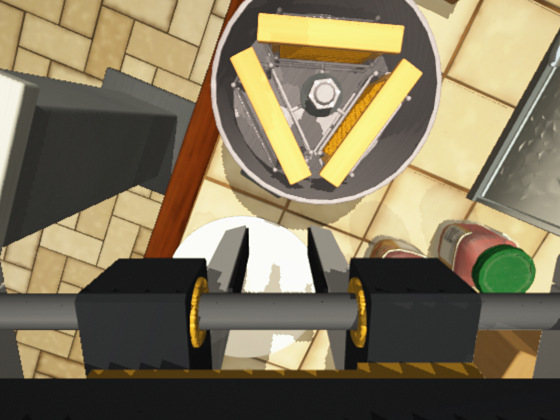

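```bash
python3 -c "
from h import *
m=camera_model('wrist')
im=cv2.imread('pics/p6.png')[0:215,200:460];cv2.imwrite('pics/p6b.png',cv2.resize(im,None,fx=2.8,fy=2.8,interpolation=cv2.INTER_CUBIC))
import pickle;pickle.dump(m,open('p6.pkl','wb'))"
```

```text
(no output)
```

View pics/p6b.png

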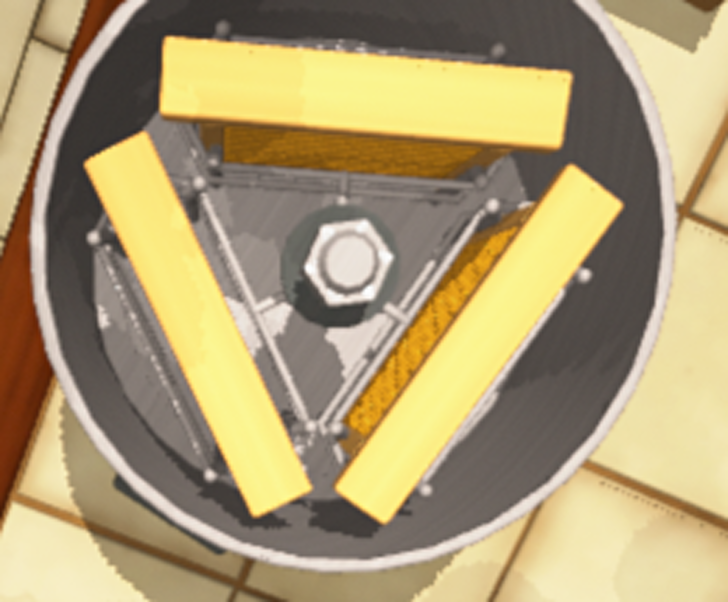

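```bash
python3 -c "
from h import *
import pickle
m=pickle.load(open('p6.pkl','rb'))
P=lambda u,v,z:ray(m,(200+u/2.8,v/2.8),z)[:2]
fr=[[(163,37),(571,72),(561,150),(160,117)],[(85,162),(148,132),(312,491),(256,517)],[(571,165),(622,206),(385,524),(335,490)]]
C=[]
for f in fr:
  p=np.array([P(*q,104) for q in f]);e=p[[1,2,3,0]]-p; l=np.linalg.norm(e,axis=1); i=int(l.argmax()); d=e[i]; c=p.mean(0);C.append(c)
  print(l.round(1),c.round(1),(np.degrees(np.arctan2(d[1],d[0]))%180).round(1))
C=np.array(C);ax=C.mean(0);print('axis',ax.round(1),[ (np.linalg.norm(c-ax).round(1),np.degrees(np.arctan2(*(c-ax)[::-1])).round(1)) for c in C])
hx=[(366,216),(395,250),(378,296),(334,304),(305,266),(322,222)]
h=np.array([P(*q,107) for q in hx]);hc=h.mean(0);print('hex',hc.round(1),np.linalg.norm(h-hc,axis=1).round(1),(np.degrees(np.arctan2(*(h-hc).T[::-1]))%60).round(1))
"
```

```text
[123.   21.9 123.   22.1] [453.2 318.5] 17.8
[ 21.3 122.5  20.5 123.1] [434.3 235. ] 137.9
[ 20.6 122.1  20.6 122.6] [517.  262.1] 77.5
axis [468.2 271.9] [(np.float64(48.9), np.float64(107.8)), (np.float64(50.0), np.float64(-132.6)), (np.float64(49.8), np.float64(-11.3))]
hex [468.2 272.9] [13.5 14.1 14.3 14.2 14.1 14.2] [32.6 33.3 31.8 33.3 30.3 31.4]
```

```bash
python3 -c "
from h import *
go([410,-180,420],30,8)"
```

```text
t 35.8 pos [464.1 173.7 432. ] yaw 112.1 grip 32.6 F [-0.5  1.5 -0.5]
8 rows; dist 358.0 rot deg/row [-1.000e-02  1.027e+01 -0.000e+00]
[3.84, 0.15, -2.29] [-0.0002, 0.1792, -0.0]
[4.19, 0.15, -1.57] [-0.0002, 0.1792, -0.0]
[4.4, 0.15, -0.8] [-0.0002, 0.1792, -0.0]
[4.47, 0.15, -0.0] [-0.0002, 0.1792, -0.0]
[4.4, 0.15, 0.79] [-0.0002, 0.1792, -0.0]
[4.19, 0.15, 1.57] [-0.0002, 0.1792, -0.0]
[3.84, 0.15, 2.29] [-0.0002, 0.1792, -0.0]
[3.37, 0.15, 2.94] [-0.0002, 0.1792, -0.0]
```

step_arm --targets '[[[0.5,3.8,0.15,-2.3,0,0.179,0],[0.5,4.2,0.15,-1.6,0,0.179,0],[0.5,4.4,0.15,-0.8,0,0.179,0],[0.5,4.5,0.15,0,0,0.179,0],[0.5,4.4,0.15,0.8,0,0.179,0],[0.5,4.2,0.15,1.6,0,0.179,0],[0.5,3.8,0.15,2.3,0,0.179,0],[0.5,3.4,0.15,2.9,0,0.179,0]]]'

```text
clock: 36.8
tool_pos: [414.1, -180.1, 419.4]
tool_rot: [-0.188, 0.682, -0.682, 0.188]
wrist_force: [0.7, 0.1, -1.0]
grip_width: 0.499
```

step_arm --targets '[[[0.5,0,0,0,0,0,0],[0.5,0,0,0,0,0,0],[0.5,0,0,0,0,0,0],[0.5,0,0,0,0,0,0],[0.5,0,0,0,0,0,0],[0.5,0,0,0,0,0,0],[0.5,0,0,0,0,0,0],[0.5,0,0,0,0,0,0]]]'

```text
clock: 37.8
tool_pos: [414.2, -179.3, 419.4]
tool_rot: [0.188, -0.682, 0.682, -0.188]
wrist_force: [0.1, -0.2, 0.3]
grip_width: 0.498
```

```bash
python3 -c "
from h import *
st();m=camera_model('wrist');im=snap('wrist','k1.png')
import pickle;pickle.dump(m,open('k1.pkl','wb'));st();snap('top','top1.png')"
```

```text
t 37.8 pos [ 414.2 -179.3  419.4] yaw 30.9 tilt [-0. -1.  0.] grip 46.8 F [ 0.1 -0.2  0.3] M [0.02 0.02 0.05]
t 37.85 pos [ 414.2 -179.2  419.4] yaw 30.91 tilt [-0. -1. -0.] grip 46.9 F [ 0.1 -0.2 -0.4] M [-0.02 -0.06  0.02]
```

View pics/k1.png

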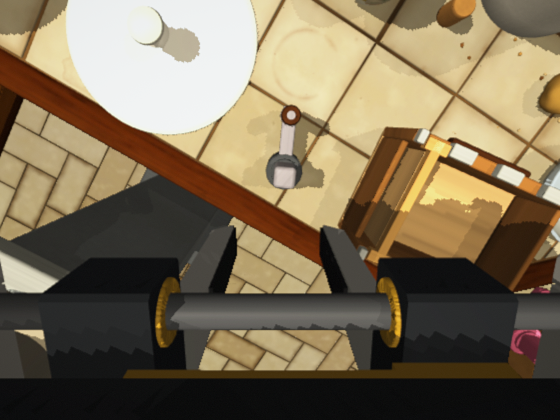

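```bash
python3 -c "
from h import *
import pickle
m=pickle.load(open('k1.pkl','rb'))
im=cv2.imread('pics/k1.png');cv2.imwrite('pics/k1b.png',cv2.resize(im[90:200,220:360],None,fx=5,fy=5,interpolation=cv2.INTER_CUBIC))"
```

```text
(no output)
```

View pics/k1b.png

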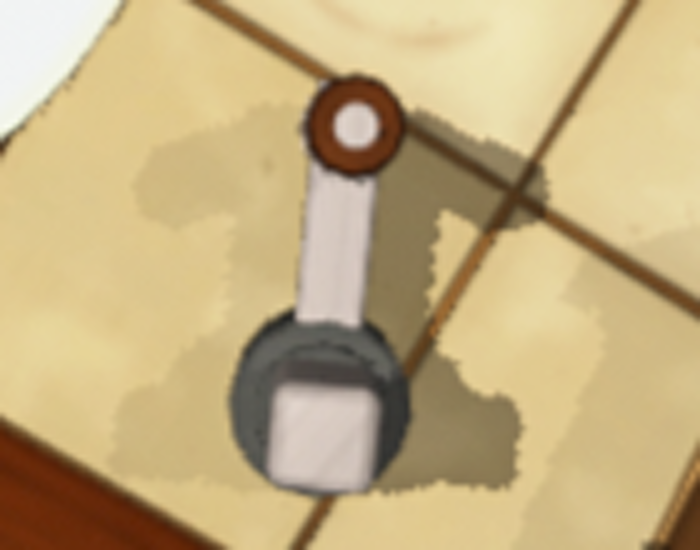

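```bash
python3 -c "
from h import *
import pickle
m=pickle.load(open('k1.pkl','rb'))
b=ray(m,(285,177.2),76);k=ray(m,(291.4,115.2),78);d=k-b;print(b,k,np.linalg.norm(d[:2]),np.degrees(np.arctan2(d[1],d[0])))
h=ray(m,(220+322/5,90+400/5),34);print('hub',h)
# lid knob / edge
print('lidknob',ray(m,(147,26),53))
for p in [(255,45),(180,133),(70,55)]: print(np.linalg.norm(ray(m,p,8)-ray(m,(147,26),53)),end=' ')
yaw=np.degrees(np.arctan2(d[1],d[0]));go([b[0],b[1],300],yaw,4)
"
```

```text
[ 428.1604464  -178.58324336   76.        ] [ 481.49148743 -153.24575202   78.        ] 59.043953152973195 25.41231715584707
hub [ 429.11736041 -178.2501088    34.        ]
lidknob [482.01518805   6.29714533  53.        ]
109.2322250045962 111.2905803069963 113.56896994405146 t 37.9 pos [ 414.2 -179.3  419.4] yaw 30.9 grip 46.7 F [ 0.7  0.2 -1. ]
4 rows; dist 120.2 rot deg/row [-0.    1.37 -0.  ]
[-0.31, 2.98, 0.16] [-0.0, 0.024, -0.0]
[-0.31, 2.98, 0.16] [-0.0, 0.024, -0.0]
[-0.32, 2.98, 0.15] [-0.0, 0.024, -0.0]
[-0.32, 2.98, 0.14] [-0.0, 0.024, -0.0]
```

step_arm --targets '[[[0.45,-0.33,3,0.16,0,0.024,0],[0.45,-0.33,3,0.16,0,0.024,0],[0.45,-0.33,3,0.15,0,0.024,0],[0.45,-0.33,3,0.15,0,0.024,0],[0.45,0,1,0,0,0,0],[0.45,0,0,0,0,0,0],[0.45,0,0,0,0,0,0],[0.45,0,0,0,0,0,0]]]'

```text
clock: 38.9
tool_pos: [429.0, -178.5, 290.3]
tool_rot: [0.155, -0.689, 0.69, -0.156]
wrist_force: [0.6, 0.3, 0.1]
grip_width: 0.55
```

```bash
python3 -c "
from h import *
snap('wrist','k2.png')
go([428.6,-178.4,238],25.4,4)"
```

```text
t 38.95 pos [ 429.  -178.5  290.2] yaw 25.4 grip 51.5 F [-0.3  0.1 -0.5]
4 rows; dist 52.2 rot deg/row [-0.02  0.   -0.02]
[0.01, 1.3, -0.01] [-0.0003, 0.0, -0.0003]
```

View pics/k2.png

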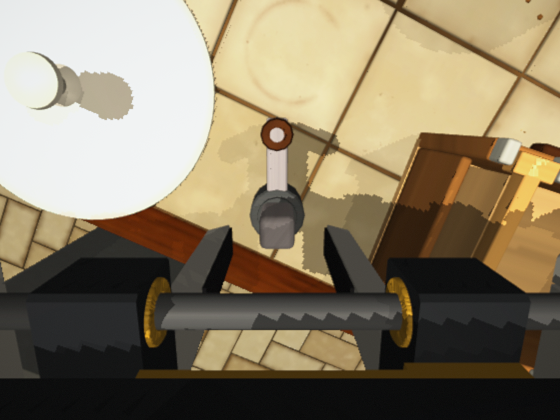

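step_arm --targets '[[[0.45,0,1.3,0,0,0,0],[0.45,0,1.3,0,0,0,0],[0.45,0,1.3,0,0,0,0],[0.45,0,1.3,0,0,0,0],[0.45,0,0,0,0,0,0],[0.45,0,0,0,0,0,0],[0.9,0,0,0,0,0,0],[0.9,0,0,0,0,0,0]]]'

```text
clock: 39.95
tool_pos: [428.9, -178.4, 237.8]
tool_rot: [0.155, -0.69, 0.69, -0.156]
wrist_force: [0.3, 0.2, 0.7]
grip_width: 0.379
```

step_arm --targets '[[[0.9,0,0,0,0,0,0],[0.9,0,0,0,0,0,0],[0.9,0,0,0,0,0,0],[0.9,0,0,0,0,0,0],[0.9,0,-2,0,0,0,0],[0.9,0,-3,0,0,0,0],[0.9,0,-4,0,0,0,0],[0.9,0,-4,0,0,0,0]]]'

```text
clock: 40.95
tool_pos: [428.3, -178.2, 368.0]
tool_rot: [-0.156, 0.69, -0.689, 0.155]
wrist_force: [0.4, -0.7, -2.9]
grip_width: 0.233
```

```bash
python3 -c "
from h import *
st();snap('wrist','k3.png')
go([480,100,390],25.4,8)"
```

```text
t 40.95 pos [ 428.3 -178.2  368. ] yaw 25.41 tilt [ 0.001 -1.    -0.001] grip 21.9 F [ 0.4 -0.7 -2.9] M [-0.07 -0.05  0.07]
t 41.0 pos [ 429.6 -178.6  372.3] yaw 25.4 grip 21.4 F [1.  0.  0.7]
8 rows; dist 283.7 rot deg/row [-0.03 -0.   -0.03]
[-2.06, -0.22, -2.88] [-0.0006, -0.0, -0.0006]
```

View pics/k3.png

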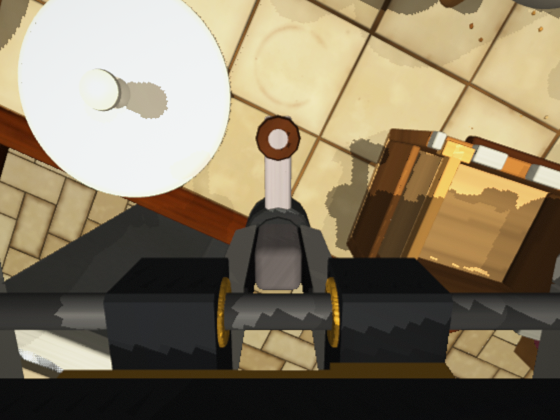

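```bash
python3 -c "
from h import *
go([468.9,269.8,372],25.4,8)"
```

```text
t 41.0 pos [ 429.6 -178.6  372.3] yaw 25.4 grip 21.4 F [1.  0.  0.7]
8 rows; dist 450.2 rot deg/row [-0.03 -0.   -0.03]
[-2.85, -0.01, -4.85] [-0.0006, -0.0, -0.0006]
```

step_arm --targets '[[[0.9,-2.8,-1,-4.8,0,0,0],[0.9,-2.8,-1,-4.8,0,0,0],[0.9,-2.9,0,-4.9,0,0,0],[0.9,-2.9,0,-4.9,0,0,0],[0.9,-2.9,0,-4.9,0,0,0],[0.9,-2.9,0,-4.9,0,0,0],[0.9,-2.8,0,-4.8,0,0,0],[0.9,-2.8,0,-4.8,0,0,0]]]'

```text
clock: 42.0
tool_pos: [467.9, 271.5, 386.3]
tool_rot: [0.156, -0.689, 0.69, -0.155]
wrist_force: [1.3, 0.5, -2.6]
grip_width: 0.231
```

step_arm --targets '[[[0.9,0,0,0,0,0,0],[0.9,0,0,0,0,0,0],[0.9,0,0,0,0,0,0],[0.9,0,0,0,0,0,0],[0.9,0,0,0,0,0,0],[0.9,0,0,0,0,0,0],[0.9,0,0,0,0,0,0],[0.9,0,0,0,0,0,0]]]'

```text
clock: 43.0
tool_pos: [468.3, 270.0, 387.4]
tool_rot: [-0.155, 0.69, -0.69, 0.156]
wrist_force: [-0.5, 0.0, -3.0]
grip_width: 0.234
```

```bash
python3 -c "
from h import *
snap('wrist','k4.png')
go([468.9,269.8,353],25.4,4)"
```

```text
t 43.05 pos [468.3 270.  387.4] yaw 25.4 grip 21.7 F [ 0.5  0.8 -2.3]
4 rows; dist 34.4 rot deg/row [ 0.  0. -0.]
[-0.01, 0.86, 0.01] [0.0, 0.0, -0.0]
```

View pics/k4.png

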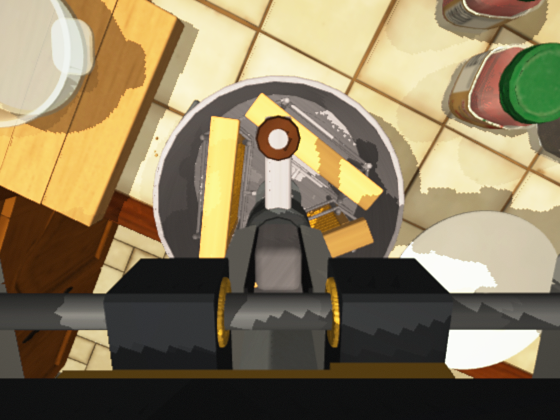

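step_arm --targets '[[[0.9,-0.05,1,0,0,0,0],[0.9,0,1,0,0,0,0],[0.9,0,1,0,0,0,0],[0.9,0,0.7,0,0,0,0],[0.9,0,0.2,0,0,0,0],[0.9,0,0.1,0,0,0,0],[0.9,0,0,0,0,0,0],[0.9,0,0,0,0,0,0]]]'

```text
clock: 44.05
tool_pos: [468.8, 270.2, 347.7]
tool_rot: [-0.155, 0.69, -0.69, 0.156]
wrist_force: [-0.6, 0.2, -3.2]
grip_width: 0.234
```

```bash
python3 -c "
from h import *
st()"
```

```text
t 44.05 pos [468.8 270.2 347.7] yaw 25.41 tilt [-0.001 -1.    -0.   ] grip 22.0 F [-0.6  0.2 -3.2] M [ 0.   -0.01  0.04]
```

step_arm --targets '[[[0.9,0,0.1,0,0,0,0],[0.9,0,0.1,0,0,0,0],[0.9,0,0.1,0,0,0,0],[0.9,0,0,0,0,0,0],[0.9,0,0,0,0,0,0],[0.9,0,0,0,0,0,0],[0.9,0,0,0,0,0,0],[0.9,0,0,0,0,0,0]]]'

```text
clock: 45.05
tool_pos: [468.8, 270.2, 344.5]
tool_rot: [-0.155, 0.69, -0.69, 0.156]
wrist_force: [0.0, -1.5, -0.3]
grip_width: 0.23
```

```bash
python3 -c "
from h import *
st()"
```

```text
t 45.05 pos [468.8 270.2 344.5] yaw 25.4 tilt [-0. -1.  0.] grip 21.6 F [ 0.  -1.5 -0.3] M [-0.09  0.18  0.05]
```

step_arm --targets '[[[0.9,0,0.1,0,0,0,0],[0.9,0,0.03,0,0,-0.07,0],[0.9,0,0.03,0,0,-0.07,0],[0.9,0,0.03,0,0,-0.07,0],[0.9,0,0.03,0,0,-0.07,0],[0.9,0,0.03,0,0,-0.07,0],[0.9,0,0.03,0,0,-0.07,0],[0.9,0,0,0,0,0,0]]]'

```text
clock: 46.05
tool_pos: [469.0, 270.2, 341.3]
tool_rot: [-0.295, 0.643, -0.642, 0.296]
wrist_force: [0.1, -0.4, -3.8]
grip_width: 0.234
```

```bash
python3 -c "
from h import *
st()"
```

```text
t 46.05 pos [469.  270.2 341.3] yaw 49.42 tilt [-0.001 -1.    -0.   ] grip 22.0 F [ 0.1 -0.4 -3.8] M [ 0.08 -0.24  0.04]
```

step_arm --targets '[[[0.9,0,0.15,0,0,0,0],[0.9,0,0.15,0,0,0,0],[0.9,0,0.15,0,0,0,0],[0.9,0,0.15,0,0,0,0],[0.9,0,0,0,0,0,0],[0.9,0,0,0,0,0,0],[0.9,0,0,0,0,0,0],[0.9,0,0,0,0,0,0]]]'

```text
clock: 47.05
tool_pos: [468.9, 270.3, 335.6]
tool_rot: [-0.296, 0.642, -0.642, 0.296]
wrist_force: [2.1, 2.0, -5.5]
grip_width: 0.229
```

```bash
python3 -c "
from h import *
st()"
```

```text
t 47.05 pos [468.9 270.3 335.6] yaw 49.47 tilt [-0.001 -1.     0.   ] grip 21.6 F [ 2.1  2.  -5.5] M [ 0.38 -0.66  0.03]
```

step_arm --targets '[[[0.9,0,0.15,0,0,0.03,0],[0.9,0,0.15,0,0,-0.03,0],[0.9,0,0.1,0,0,0,0],[0.9,0,0.1,0,0,0,0],[0.9,0,0,0,0,0,0],[0.9,0,0,0,0,0,0],[0.9,0,0,0,0,0,0],[0.9,0,0,0,0,0,0]]]'

```text
clock: 48.05
tool_pos: [468.9, 270.3, 330.6]
tool_rot: [-0.296, 0.642, -0.642, 0.296]
wrist_force: [3.7, 1.7, -4.4]
grip_width: 0.231
```

```bash
python3 -c "
from h import *
st();snap('wrist','k5.png')"
```

```text
t 48.05 pos [468.9 270.3 330.6] yaw 49.47 tilt [-0. -1.  0.] grip 21.8 F [ 3.7  1.7 -4.4] M [ 0.47 -0.89 -0.  ]
```

View pics/k5.png

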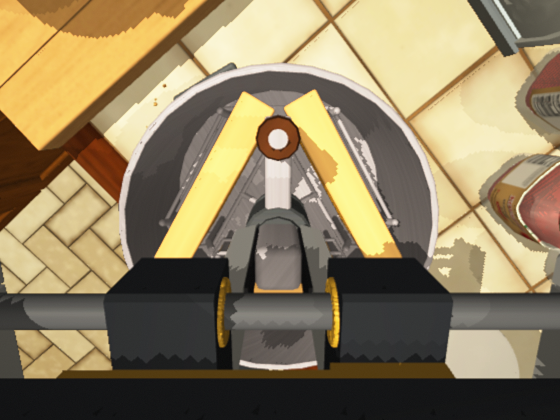

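step_arm --targets '[[[0.9,-0.07,0,0.03,0,0,0],[0.9,0,0.15,0,0,0,0],[0.9,0,0.15,0,0,0,0],[0.9,0,0.1,0,0,0,0],[0.9,0,0.1,0,0,0,0],[0.9,0,0,0,0,0,0],[0.9,0,0,0,0,0,0],[0.9,0,0,0,0,0,0]]]'

```text
clock: 49.1
tool_pos: [469.2, 270.4, 325.6]
tool_rot: [0.296, -0.642, 0.642, -0.296]
wrist_force: [-0.3, 1.5, 0.5]
grip_width: 0.232
```

```bash
python3 -c "
from h import *
st()"
```

```text
t 49.1 pos [469.2 270.4 325.6] yaw 49.47 tilt [ 0.001 -1.    -0.   ] grip 21.8 F [-0.3  1.5  0.5] M [0.12 0.04 0.06]
```

step_arm --targets '[[[0.9,0,0.1,0,0,0,0],[0.9,0,0,0,0,0,0],[0.9,0,0,0,0,0,0],[0.9,0,0,0,0,0,0],[0.9,0,0,0,0,0,0],[0.9,0,0,0,0,0,0],[0.9,0,0,0,0,0,0],[0.9,0,0,0,0,0,0]]]'

```text
clock: 50.1
tool_pos: [469.1, 270.5, 325.6]
tool_rot: [0.296, -0.642, 0.642, -0.296]
wrist_force: [-2.2, -0.8, 8.6]
grip_width: 0.234
```

```bash
python3 -c "
from h import *
st();m=camera_model('wrist');snap('wrist','k6.png');import pickle;pickle.dump(m,open('k6.pkl','wb'))"
```

```text
t 50.1 pos [469.1 270.5 325.6] yaw 49.47 tilt [ 0. -1.  0.] grip 22.0 F [-2.2 -0.8  8.6] M [-0.19  0.5   0.05]
```

View pics/k6.png

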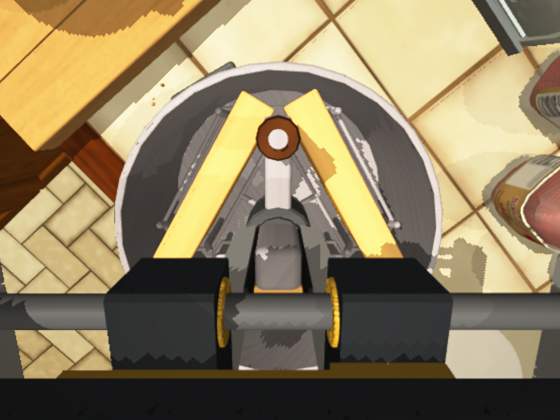

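step_arm --targets '[[[0.6,0,0,0,0,0,0],[0.6,0,0,0,0,0,0],[0.6,0,0,0,0,0,0],[0.6,0,-2,0,0,0,0],[0.6,0,-4,0,0,0,0],[0.6,-3,0,0,0,0,0],[0.6,-3,0,0,0,0,0],[0.6,0,0,0,0,0,0]]]'

```text
clock: 51.15
tool_pos: [508.9, 317.4, 384.2]
tool_rot: [-0.296, 0.642, -0.642, 0.296]
wrist_force: [-0.9, -0.3, -0.3]
grip_width: 0.4
```

step_arm --targets '[[[0.6,0,0,0,0,0,0],[0.6,0,0,0,0,0,0],[0.6,0,0,0,0,0,0],[0.6,0,0,0,0,0,0],[0.6,0,0,0,0,0,0],[0.6,0,0,0,0,0,0],[0.6,0,0,0,0,0,0],[0.6,0,0,0,0,0,0]]]'

```text
clock: 52.15
tool_pos: [508.4, 316.1, 384.6]
tool_rot: [0.296, -0.642, 0.642, -0.296]
wrist_force: [0.1, -0.7, 0.2]
grip_width: 0.4
```

```bash
python3 -c "
from h import *
st();m=camera_model('wrist');snap('wrist','k7.png');import pickle;pickle.dump(m,open('k7.pkl','wb'))
go([508,316,328],49.5,4)"
```

```text
t 52.15 pos [508.4 316.1 384.6] yaw 49.47 tilt [ 0. -1.  0.] grip 37.6 F [ 0.1 -0.7  0.2] M [ 0.01 -0.04  0.01]
t 52.2 pos [508.4 316.2 384.6] yaw 49.5 grip 37.3 F [0.  0.7 1.5]
4 rows; dist 56.6 rot deg/row [-0.   -0.01  0.  ]
[0.01, 1.41, -0.01] [-0.0, -0.0001, 0.0]
```

View pics/k7.png

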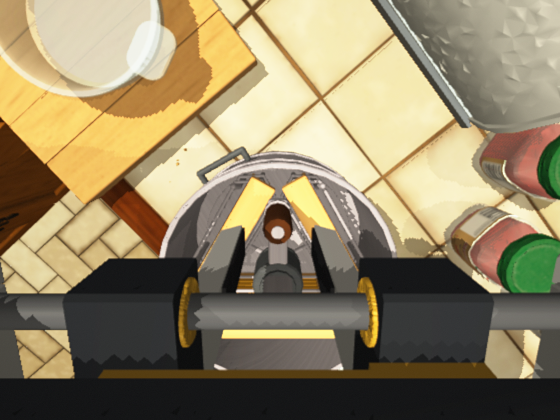

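Aligned with the knob. Descend and grip.

step_arm --targets '[[[0.6,0,1.4,0,0,0,0],[0.6,0,1.4,0,0,0,0],[0.6,0,1.4,0,0,0,0],[0.6,0,1.4,0,0,0,0],[0.6,0,0,0,0,0,0],[0.9,0,0,0,0,0,0],[0.9,0,0,0,0,0,0],[0.9,0,0,0,0,0,0]]]'

```text
clock: 53.2
tool_pos: [508.6, 316.3, 329.2]
tool_rot: [-0.295, 0.642, -0.642, 0.296]
wrist_force: [0.1, 1.7, -0.2]
grip_width: 0.202
```

```bash
cat > circ.py <<'E'
from h import *
import sys
st()
o,p,r,y=state()
C=np.array([469.0,270.4]); d=p[:2]-C; a=np.arctan2(d[1],d[0]); print('radius',np.linalg.norm(d).round(1),'ang',np.degrees(a).round(1))
n=7;tot=np.radians(float(sys.argv[1]) if len(sys.argv)>1 else 182)
q=p.copy()
for i in range(1,n+1):
    t=np.array([*(C+60*np.array([np.cos(a+tot*i/n),np.sin(a+tot*i/n)])),328.]); v=r.inv().apply(t-q)/10; print(v.round(2).tolist()); q=t
E
python3 circ.py
```

```text
t 53.2 pos [508.6 316.3 329.2] yaw 49.47 tilt [-0.001 -1.     0.   ] grip 18.9 F [ 0.1  1.7 -0.2] M [ 0.06 -0.06  0.03]
radius 60.6 ang 49.2
[0.66, 0.12, -2.63]
[1.69, -0.0, -2.11]
[2.44, -0.0, -1.15]
[2.7, -0.0, 0.04]
[2.41, -0.0, 1.22]
[1.63, -0.0, 2.15]
[0.53, 0.0, 2.65]
```

step_arm --targets '[[[0.9,0.66,0,-2.6,0,0,0],[0.9,1.7,0,-2.1,0,0,0],[0.9,2.4,0,-1.15,0,0,0],[0.9,2.7,0,0,0,0,0],[0.9,2.4,0,1.2,0,0,0],[0.9,1.65,0,2.15,0,0,0],[0.9,0.55,0,2.6,0,0,0],[0.9,0,0,0,0,0,0]]]'

```text
clock: 54.2
tool_pos: [432.5, 222.8, 329.1]
tool_rot: [0.294, -0.643, 0.643, -0.296]
wrist_force: [3.5, 3.1, -2.6]
grip_width: 0.2
```

```bash
python3 circ.py
```

```text
t 54.2 pos [432.5 222.8 329.1] yaw 49.27 tilt [-0.003 -1.     0.002] grip 18.8 F [ 3.5  3.1 -2.6] M [ 0.63 -0.91 -0.02]
radius 60.0 ang -127.4
[-0.75, 0.11, 2.59]
[-1.82, 0.01, 2.0]
[-2.51, 0.01, 1.0]
[-2.69, 0.01, -0.2]
[-2.33, 0.0, -1.36]
[-1.5, 0.0, -2.25]
[-0.36, -0.0, -2.67]
```

step_arm --targets '[[[0.9,-0.75,0,2.6,0,0,0],[0.9,-1.8,0,2.0,0,0,0],[0.9,-2.5,0,1.0,0,0,0],[0.9,-2.7,0,-0.2,0,0,0],[0.9,-2.3,0,-1.35,0,0,0],[0.9,-1.5,0,-2.25,0,0,0],[0.9,-0.35,0,-2.65,0,0,0],[0.9,0,0,0,0,0,0]]]'

```text
clock: 55.2
tool_pos: [499.8, 322.9, 329.2]
tool_rot: [-0.297, 0.642, -0.641, 0.298]
wrist_force: [0.0, 2.3, 0.7]
grip_width: 0.202
```

```bash
python3 circ.py
```

```text
t 55.2 pos [499.8 322.9 329.2] yaw 49.76 tilt [-0.002 -1.    -0.002] grip 18.9 F [0.  2.3 0.7] M [ 0.46 -0.19 -0.06]
radius 60.8 ang 59.6
[1.13, 0.12, -2.47]
[2.03, 0.0, -1.78]
[2.61, -0.0, -0.71]
[2.65, -0.01, 0.51]
[2.16, -0.01, 1.62]
[1.23, -0.01, 2.4]
[0.06, -0.01, 2.7]
```

Confirm the cage really follows, then continue.

```bash
python3 -c "
from h import *
snap('wrist','q1.png');st()"
```

```text
t 55.25 pos [501.1 321.4 329.2] yaw 49.64 tilt [-0.002 -1.    -0.001] grip 19.0 F [0.8 1.7 0.7] M [ 0.45 -0.23  0.  ]
```

View pics/q1.png

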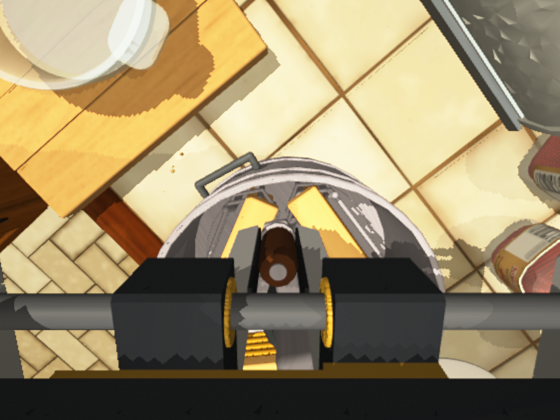

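step_arm --targets '[[[0.9,1.1,0,-2.45,0,0,0],[0.9,2.0,0,-1.8,0,0,0],[0.9,2.6,0,-0.7,0,0,0],[0.9,2.65,0,0.5,0,0,0],[0.9,2.15,0,1.6,0,0,0],[0.9,1.2,0,2.4,0,0,0],[0.9,0.05,0,2.7,0,0,0],[0.9,0,0,0,0,0,0]]]'

```text
clock: 56.25
tool_pos: [445.4, 214.6, 329.0]
tool_rot: [-0.292, 0.643, -0.643, 0.296]
wrist_force: [2.4, 5.4, -3.5]
grip_width: 0.199
```

```bash
python3 circ.py
```

```text
t 56.25 pos [445.4 214.6 329. ] yaw 49.2 tilt [-0.005 -1.     0.002] grip 18.7 F [ 2.4  5.4 -3.5] M [ 1.13 -0.88  0.06]
radius 60.6 ang -113.0
[-1.44, 0.11, 2.3]
[-2.26, 0.01, 1.48]
[-2.68, 0.01, 0.34]
[-2.55, 0.01, -0.87]
[-1.91, 0.01, -1.9]
[-0.89, 0.0, -2.55]
[0.32, -0.01, -2.68]
```

step_arm --targets '[[[0.9,-1.4,0,2.3,0,0,0],[0.9,-2.25,0,1.5,0,0,0],[0.9,-2.7,0,0.35,0,0,0],[0.9,-2.55,0,-0.85,0,0,0],[0.9,-1.9,0,-1.9,0,0,0],[0.9,-0.9,0,-2.55,0,0,0],[0.9,0.3,0,-2.7,0,0,0],[0.9,0,0,0,0,0,0]]]'

```text
clock: 57.25
tool_pos: [486.2, 328.7, 329.1]
tool_rot: [-0.297, 0.642, -0.641, 0.297]
wrist_force: [-0.4, 3.6, 2.8]
grip_width: 0.203
```

```bash
python3 circ.py
```

```text
t 57.25 pos [486.2 328.7 329.1] yaw 49.62 tilt [-0.001 -1.    -0.001] grip 19.1 F [-0.4  3.6  2.8] M [ 0.96  0.05 -0.03]
radius 60.7 ang 73.6
[1.69, 0.11, -2.13]
[2.4, -0.0, -1.23]
[2.7, -0.0, -0.05]
[2.45, -0.0, 1.14]
[1.7, -0.0, 2.1]
[0.61, -0.0, 2.63]
[-0.6, -0.0, 2.63]
```

step_arm --targets '[[[0.9,1.7,0,-2.1,0,0,0],[0.9,2.4,0,-1.25,0,0,0],[0.9,2.7,0,-0.05,0,0,0],[0.9,2.45,0,1.15,0,0,0],[0.9,1.7,0,2.1,0,0,0],[0.9,0.6,0,2.65,0,0,0],[0.9,-0.6,0,2.65,0,0,0],[0.9,0,0,0,0,0,0]]]'

```text
clock: 58.25
tool_pos: [458.6, 210.2, 328.8]
tool_rot: [-0.292, 0.644, -0.642, 0.297]
wrist_force: [1.6, 7.1, -2.8]
grip_width: 0.203
```

```bash
python3 circ.py
```

```text
t 58.25 pos [458.6 210.2 328.8] yaw 49.21 tilt [-0.007 -1.     0.001] grip 19.1 F [ 1.6  7.1 -2.8] M [ 1.64 -0.67 -0.02]
radius 61.1 ang -99.8
[-1.97, 0.1, 1.88]
[-2.54, 0.02, 0.92]
[-2.68, 0.02, -0.28]
[-2.29, 0.01, -1.43]
[-1.43, 0.01, -2.29]
[-0.28, -0.0, -2.68]
[0.92, -0.01, -2.54]
```

step_arm --targets '[[[0.9,-1.95,0,1.9,0,0,0],[0.9,-2.55,0,0.9,0,0,0],[0.9,-2.7,0,-0.3,0,0,0],[0.9,-2.3,0,-1.45,0,0,0],[0.9,-1.4,0,-2.3,0,0,0],[0.9,-0.3,0,-2.7,0,0,0],[0.9,0.9,0,-2.55,0,0,0],[0.9,0,0,0,0,0,0]]]'

```text
clock: 59.25
tool_pos: [472.3, 331.3, 329.0]
tool_rot: [-0.297, 0.642, -0.642, 0.296]
wrist_force: [-0.7, 2.3, 4.5]
grip_width: 0.204
```

```bash
python3 circ.py 105
```

```text
t 59.25 pos [472.3 331.3 329. ] yaw 49.54 tilt [ 0.    -1.    -0.001] grip 19.2 F [-0.7  2.3  4.5] M [ 0.51  0.34 -0.  ]
radius 61.0 ang 86.9
[1.18, 0.1, -1.05]
[1.35, 0.0, -0.79]
[1.51, 0.0, -0.41]
[1.57, 0.0, -0.0]
[1.51, 0.0, 0.4]
[1.36, 0.0, 0.78]
[1.11, -0.0, 1.11]
```

```bash
python3 circ.py 53
```

```text
t 59.25 pos [472.3 331.3 329. ] yaw 49.54 tilt [ 0.    -1.    -0.001] grip 19.2 F [-0.7  2.3  4.5] M [ 0.51  0.34 -0.  ]
radius 61.0 ang 86.9
[0.6, 0.1, -0.54]
[0.6, 0.0, -0.52]
[0.66, 0.0, -0.44]
[0.71, 0.0, -0.35]
[0.75, 0.0, -0.25]
[0.78, 0.0, -0.15]
[0.79, 0.0, -0.05]
```

step_arm --targets '[[[0.9,0.65,0,-0.5,0,0,0],[0.9,0.65,0,-0.5,0,0,0],[0.9,0.7,0,-0.45,0,0,0],[0.9,0.7,0,-0.35,0,0,0],[0.9,0.75,0,-0.25,0,0,0],[0.9,0.8,0,-0.15,0,0,0],[0.9,0.8,0,-0.05,0,0,0],[0.9,0,0,0,0,0,0]]]'

```text
clock: 60.25
tool_pos: [422.7, 306.5, 328.9]
tool_rot: [-0.296, 0.643, -0.642, 0.295]
wrist_force: [-4.8, 2.1, 7.8]
grip_width: 0.201
```

step_arm --targets '[[[0.9,0,0,0,0,0,0],[0.9,0,0,0,0,0,0],[0.6,0,0,0,0,0,0],[0.6,0,0,0,0,0,0],[0.6,0,0,0,0,0,0],[0.6,0,-2,0,0,0,0],[0.6,0,-4,0,0,0,0],[0.6,0,-4,0,0,0,0]]]'

```text
clock: 61.25
tool_pos: [423.0, 307.1, 429.3]
tool_rot: [0.296, -0.642, 0.643, -0.295]
wrist_force: [0.2, -0.2, 0.5]
grip_width: 0.4
```

```bash
python3 circ.py; python3 -c "
from h import *
go([420,225,440],49.5,4)"
```

```text
t 61.25 pos [423.  307.1 429.3] yaw 49.44 tilt [ 0.001 -1.     0.   ] grip 37.6 F [ 0.2 -0.2  0.5] M [ 0.02 -0.07 -0.02]
radius 58.9 ang 141.4
[2.6, 10.13, 0.59]
[2.04, 0.0, 1.77]
[1.06, 0.0, 2.48]
[-0.14, -0.0, 2.7]
[-1.31, -0.0, 2.36]
[-2.21, -0.0, 1.55]
[-2.67, -0.0, 0.42]
t 61.25 pos [423.  307.1 429.3] yaw 49.4 grip 37.6 F [ 0.2 -0.2  0.5]
4 rows; dist 82.9 rot deg/row [-0.   -0.01  0.02]
[1.61, -0.27, 1.28] [-0.0, -0.0002, 0.0003]
```

step_arm --targets '[[[0.6,1.6,-0.3,1.3,0,0,0],[0.6,1.6,-0.3,1.3,0,0,0],[0.6,1.6,-0.3,1.3,0,0,0],[0.6,1.6,-0.3,1.3,0,0,0],[0.6,0,0,0,0,0,0],[0.6,0,0,0,0,0,0],[0.6,0,0,0,0,0,0],[0.6,0,0,0,0,0,0]]]'

```text
clock: 62.25
tool_pos: [420.7, 225.7, 440.4]
tool_rot: [-0.296, 0.642, -0.642, 0.296]
wrist_force: [-0.1, -0.1, 0.8]
grip_width: 0.403
```

```bash
python3 -c "
from h import *
st();m=camera_model('wrist');im=snap('wrist','q2.png');import pickle;pickle.dump(m,open('q2.pkl','wb'))
cv2.imwrite('pics/q2b.png',cv2.resize(im[0:225,160:400,::-1],None,fx=2.6,fy=2.6,interpolation=cv2.INTER_CUBIC))"
```

```text
t 62.25 pos [420.7 225.7 440.4] yaw 49.53 tilt [ 0. -1. -0.] grip 37.8 F [-0.1 -0.1  0.8] M [-0.05 -0.04  0.04]
```

View pics/q2b.png

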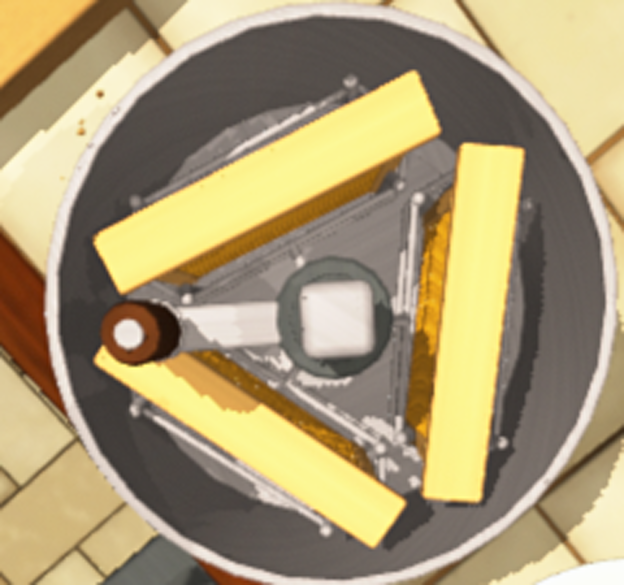

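```bash
python3 -c "
from h import *
import pickle
m=pickle.load(open('q2.pkl','rb'))
b=ray(m,(160+337/2.6,319/2.6),164);k=ray(m,(160+130/2.6,333/2.6),166);d=k-b;print(b,k,np.linalg.norm(d[:2]),np.degrees(np.arctan2(d[1],d[0])))
fr=[[(412,70),(440,128),(120,293),(94,240)],[(459,143),(524,148),(482,500),(424,497)],[(100,350),(97,365),(376,548),(405,504)]]
for f in fr:
  p=np.array([ray(m,(160+q[0]/2.6,q[1]/2.6),104)[:2] for q in f]);e=p[[1,2,3,0]]-p;print(np.linalg.norm(e,axis=1).round(1),p.mean(0).round(1),np.linalg.norm(p.mean(0)-[469,270]).round(1))
go([469,270.3,400],141.5-90,4)
"
```

```text
[468.98026261 269.66355426 164.        ] [421.39261835 305.18026552 166.        ] 59.380305363627095 143.26443284337708
[ 20.5 123.2  19.6 121.6] [479.9 318.8] 50.0
[ 22.2 122.4  21.6 122.9] [504.1 234.1] 50.2
[  5.5 122.1  19.9 124. ] [416.7 255.2] 54.3
t 62.3 pos [420.7 225.6 440.4] yaw 49.5 grip 37.7 F [-0.6  0.2  0.6]
4 rows; dist 77.2 rot deg/row [ 0.   -0.49  0.  ]
[-1.63, 1.01, 0.19] [0.0001, -0.0086, 0.0]
[-1.63, 1.01, 0.21] [0.0001, -0.0086, 0.0]
[-1.63, 1.01, 0.22] [0.0001, -0.0086, 0.0]
[-1.63, 1.01, 0.24] [0.0001, -0.0086, 0.0]
```

step_arm --targets '[[[0.6,-1.63,1,0.2,0,-0.013,0],[0.6,-1.63,1,0.2,0,-0.013,0],[0.6,-1.63,1,0.2,0,-0.013,0],[0.6,-1.63,1,0.2,0,-0.013,0],[0.6,0,0.5,0,0,0,0],[0.6,0,0,0,0,0,0],[0.6,0,0,0,0,0,0],[0.6,0,0,0,0,0,0]]]'

```text
clock: 63.3
tool_pos: [468.3, 270.2, 396.1]
tool_rot: [0.312, -0.634, 0.634, -0.313]
wrist_force: [-0.4, 0.2, 0.0]
grip_width: 0.4
```

```bash
python3 -c "
from h import *
go([469,270.2,326.5],52.5,5)
"
```

```text
t 63.3 pos [468.3 270.2 396.1] yaw 52.4 grip 37.6 F [-0.4  0.2  0. ]
5 rows; dist 69.6 rot deg/row [-0.01 -0.01 -0.01]
[-0.01, 1.39, 0.01] [-0.0001, -0.0002, -0.0001]
```

step_arm --targets '[[[0.6,-0.01,1.4,0.01,0,0,0],[0.6,-0.01,1.4,0.01,0,0,0],[0.6,-0.01,1.4,0.01,0,0,0],[0.6,-0.01,1.4,0.01,0,0,0],[0.6,0,1.35,0.01,0,0,0],[0.6,0,0,0,0,0,0],[0.9,0,0,0,0,0,0],[0.9,0,0,0,0,0,0]]]'

```text
clock: 64.3
tool_pos: [469.3, 270.5, 326.6]
tool_rot: [0.312, -0.634, 0.634, -0.313]
wrist_force: [1.2, -0.6, -3.3]
grip_width: 0.235
```

step_arm --targets '[[[0.9,0,0,0,0,0,0],[0.9,0,0,0,0,0,0],[0.9,0,0,0,0,0,0],[0.9,0,-0.5,0,0,0,0],[0.9,0,-0.5,0,0,0,0],[0.9,0,-0.5,0,0,0,0],[0.9,0,0,0,0,0,0],[0.9,0,0,0,0,0,0]]]'

```text
clock: 65.3
tool_pos: [468.9, 270.5, 341.2]
tool_rot: [-0.312, 0.634, -0.634, 0.313]
wrist_force: [0.5, -0.6, -1.9]
grip_width: 0.233
```

```bash
python3 -c "
from h import *
st()
"
```

```text
t 65.3 pos [468.9 270.5 341.2] yaw 52.45 tilt [-0. -1.  0.] grip 21.9 F [ 0.5 -0.6 -1.9] M [ 0.15 -0.3   0.01]
```

step_arm --targets '[[[0.9,0,-1,0,0,0,0],[0.9,0,-2,0,0,0,0],[0.9,0,-3,0,0,0,0],[0.9,0,0,0,0,0,0],[0.9,0,0,0,0,0,0],[0.9,0,0,0,0,0,0],[0.9,0,0,0,0,0,0],[0.9,0,0,0,0,0,0]]]'

```text
clock: 66.3
tool_pos: [468.9, 270.4, 400.6]
tool_rot: [0.313, -0.634, 0.634, -0.312]
wrist_force: [0.2, -0.1, -3.4]
grip_width: 0.229
```

```bash
python3 -c "
from h import *
snap('wrist','q3.png')
go([450,-150,400],10,8)
"
```

```text
t 66.35 pos [468.9 270.4 400.7] yaw 52.4 grip 21.7 F [-0.1 -0.3 -3.7]
8 rows; dist 420.9 rot deg/row [-0.    5.31  0.01]
[4.31, 0.01, 3.02] [-0.0, 0.0926, 0.0001]
[4.01, 0.01, 3.4] [-0.0, 0.0926, 0.0001]
[3.68, 0.01, 3.76] [-0.0, 0.0926, 0.0001]
[3.32, 0.01, 4.08] [-0.0, 0.0926, 0.0001]
[2.93, 0.01, 4.37] [-0.0, 0.0926, 0.0001]
[2.51, 0.01, 4.62] [-0.0, 0.0926, 0.0001]
[2.07, 0.01, 4.84] [-0.0, 0.0926, 0.0001]
[1.62, 0.01, 5.01] [-0.0, 0.0926, 0.0001]
```

View pics/q3.png

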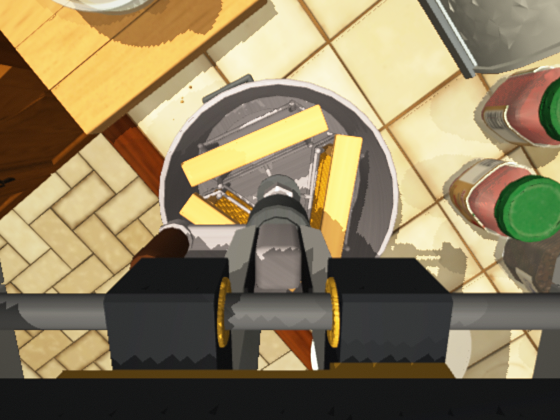

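Crank is off and frames stayed. Carry it back to the worktop.

step_arm --targets '[[[0.9,4.3,0,3.0,0,0.093,0],[0.9,4.0,0,3.4,0,0.093,0],[0.9,3.7,0,3.8,0,0.093,0],[0.9,3.3,0,4.1,0,0.093,0],[0.9,2.9,0,4.4,0,0.093,0],[0.9,2.5,0,4.6,0,0.093,0],[0.9,2.1,0,4.8,0,0.093,0],[0.9,1.6,0,5.0,0,0.093,0]]]'

```text
clock: 67.35
tool_pos: [449.8, -151.2, 401.3]
tool_rot: [0.059, -0.705, 0.705, -0.06]
wrist_force: [1.0, 0.1, -3.0]
grip_width: 0.235
```

```bash
python3 -c "
from h import *
go([440,-195,400],10,2)
snap('wrist','q4.png')
"
```

```text
t 67.35 pos [ 449.8 -151.2  401.3] yaw 9.7 grip 22.1 F [ 1.   0.1 -3. ]
2 rows; dist 44.9 rot deg/row [-0.01 -0.17 -0.02]
[0.85, 0.06, 2.07] [-0.0001, -0.003, -0.0004]
```

View pics/q4.png

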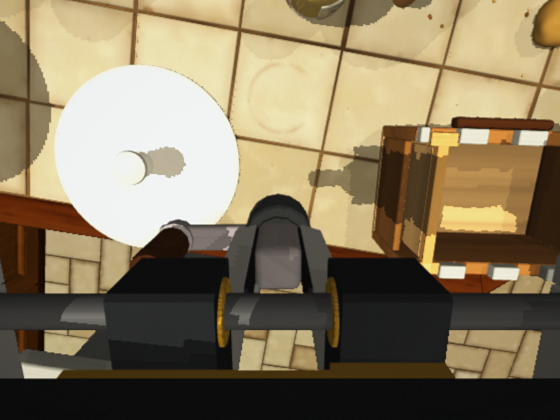

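step_arm --targets '[[[0.9,0.85,0,2.0,0,0,0],[0.9,0.85,0,2.0,0,0,0],[0.9,0,3,0,0,0,0],[0.9,0,4,0,0,0,0],[0.9,0,4,0,0,0,0],[0.9,0,3,0,0,0,0],[0.9,0,0,0,0,0,0],[0.9,0,0,0,0,0,0]]]'

```text
clock: 68.4
tool_pos: [440.7, -192.1, 261.9]
tool_rot: [0.06, -0.704, 0.705, -0.061]
wrist_force: [0.3, 0.2, -3.4]
grip_width: 0.229
```

```bash
python3 -c "
from h import *
go([440,-195,238.8],10,4)
"
```

```text
t 68.4 pos [ 440.7 -192.1  261.9] yaw 9.8 grip 21.5 F [ 0.3  0.2 -3.4]
4 rows; dist 23.3 rot deg/row [-0.01 -0.04 -0.02]
[0.03, 0.58, 0.07] [-0.0002, -0.0007, -0.0003]
```

step_arm --targets '[[[0.9,0,0.8,0,0,0,0],[0.9,0,0.7,0,0,0,0],[0.9,0,0.4,0,0,0,0],[0.9,0,0.2,0,0,0,0],[0.9,0,0.1,0,0,0,0],[0.9,0,0.1,0,0,0,0],[0.9,0,0,0,0,0,0],[0.9,0,0,0,0,0,0]]]'

```text
clock: 69.4
tool_pos: [440.1, -192.0, 238.5]
tool_rot: [0.06, -0.704, 0.705, -0.061]
wrist_force: [-1.8, -0.2, 4.7]
grip_width: 0.234
```

```bash
python3 -c "
from h import *
st()
"
```

```text
t 69.4 pos [ 440.1 -192.   238.5] yaw 9.82 tilt [-0. -1.  0.] grip 22.0 F [-1.8 -0.2  4.7] M [0.2  0.33 0.04]
```

On the table. Release and rise, backing off to view the lid.

step_arm --targets '[[[0.9,0,-0.05,0,0,0,0],[0.6,0,0,0,0,0,0],[0.6,0,0,0,0,0,0],[0.6,0,0,0,0,0,0],[0.6,0,-2,0,0,0,0],[0.4,0,-5,0,0,0,0],[0.4,0,-5,-2,0,0,0],[0.4,0,-5,-5,0,0,0]]]'

```text
clock: 70.4
tool_pos: [429.3, -129.3, 404.6]
tool_rot: [0.059, -0.704, 0.705, -0.06]
wrist_force: [0.9, 1.0, -0.3]
grip_width: 0.602
```

```bash
python3 -c "
from h import *
go([430,0,420],10,4)
"
```

```text
t 70.4 pos [ 429.3 -129.3  404.6] yaw 9.6 grip 56.6 F [ 0.9  1.  -0.3]
4 rows; dist 130.2 rot deg/row [-0.02 -0.1  -0.03]
[-0.56, -0.39, -3.18] [-0.0003, -0.0017, -0.0005]
```

step_arm --targets '[[[0.4,-0.6,-0.4,-3.2,0,0,0],[0.4,-0.6,-0.4,-3.2,0,0,0],[0.4,-0.6,-0.4,-3.2,0,0,0],[0.4,-0.6,-0.4,-3.2,0,0,0],[0.4,0,0,0,0,0,0],[0.4,0,0,0,0,0,0],[0.4,0,0,0,0,0,0],[0.4,0,0,0,0,0,0]]]'

```text
clock: 71.4
tool_pos: [430.9, 0.6, 418.7]
tool_rot: [0.06, -0.704, 0.705, -0.06]
wrist_force: [0.5, -0.2, 0.2]
grip_width: 0.6
```

```bash
python3 -c "
from h import *
st();m=camera_model('wrist');im=snap('wrist','l1.png');import pickle;pickle.dump(m,open('l1.pkl','wb'))"
```

```text
t 71.4 pos [430.9   0.6 418.7] yaw 9.72 tilt [ 0. -1.  0.] grip 56.4 F [ 0.5 -0.2  0.2] M [-0.01 -0.05 -0.02]
```

View pics/l1.png

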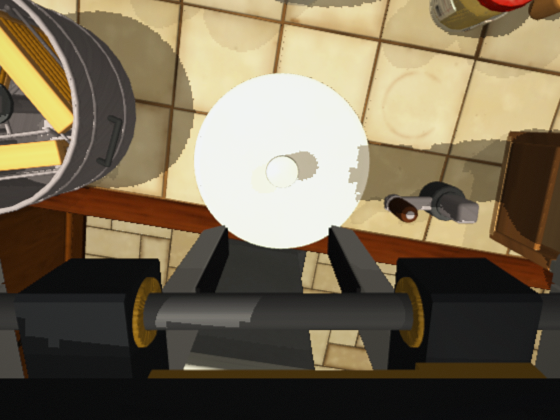

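```bash
python3 -c "
from h import *
import pickle
m=pickle.load(open('l1.pkl','rb'))
im=cv2.imread('pics/l1.png');cv2.imwrite('pics/l1b.png',cv2.resize(im[60:255,180:380],None,fx=3,fy=3,interpolation=cv2.INTER_CUBIC))
print(ray(m,(282,171.5),54))
for z in (3,8,14):
  P=np.array([ray(m,p,z)[:2] for p in [(194.5,160),(369.5,160),(282,73),(282,248)]]);print(z,P.round(1).tolist(),np.linalg.norm(P[0]-P[1]),np.linalg.norm(P[2]-P[3]),(P.mean(0)))
print('crank boss',ray(m,(463,212),76))
"
```

```text
[445.86473768  -0.96904312  54.        ]
3 [[434.5, 101.4], [469.4, -102.6], [547.5, 16.0], [342.8, -19.6]] 207.00758370827072 207.82438807723534 [448.54770151  -1.17033964]
8 [[435.3, 100.3], [469.7, -101.2], [546.9, 16.0], [344.7, -19.2]] 204.38948504310994 205.19595899620393 [449.14823717  -1.00103394]
14 [[436.2, 99.0], [470.1, -99.4], [546.1, 15.9], [347.0, -18.7]] 201.24776664491708 202.04184409896632 [449.86887995  -0.79786711]
crank boss [ 439.33213807 -185.67489888   76.        ]
```

View pics/l1b.png

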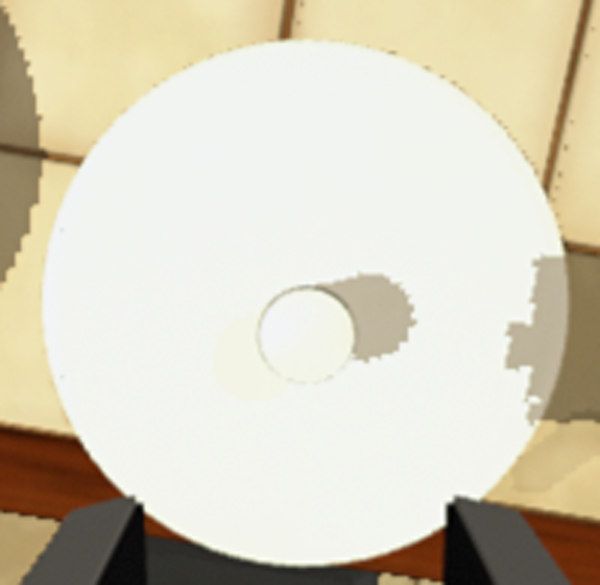

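```bash
python3 -c "
from h import *
import pickle
m=pickle.load(open('l1.pkl','rb'));print(ray(m,(282.3,171.3),48))
go([447.3,-1,290],10,4)"
```

```text
[445.25373444  -1.47475086  48.        ]
t 71.45 pos [430.9   0.8 418.7] yaw 9.7 grip 56.5 F [-0.  -0.6  0. ]
4 rows; dist 129.7 rot deg/row [-0.   -0.07  0.  ]
[-0.4, 3.22, 0.11] [-0.0, -0.0012, 0.0001]
```

step_arm --targets '[[[0.4,-0.4,3.2,0.1,0,0,0],[0.4,-0.4,3.2,0.1,0,0,0],[0.4,-0.4,3.2,0.1,0,0,0],[0.4,-0.4,3.2,0.1,0,0,0],[0.4,0,0,0,0,0,0],[0.4,0,0,0,0,0,0],[0.4,0,0,0,0,0,0],[0.4,0,0,0,0,0,0]]]'

```text
clock: 72.45
tool_pos: [447.6, 0.3, 291.7]
tool_rot: [0.06, -0.704, 0.705, -0.061]
wrist_force: [-0.3, 0.6, -0.1]
grip_width: 0.598
```

```bash
python3 -c "
from h import *
m=camera_model('wrist');im=snap('wrist','l2.png');import pickle;pickle.dump(m,open('l2.pkl','wb'))
go([447,-1.2,226],10,5)"
```

```text
t 72.5 pos [4.476e+02 3.000e-01 2.916e+02] yaw 9.8 grip 56.6 F [0.3 0.5 0.6]
5 rows; dist 65.6 rot deg/row [-0.   -0.04 -0.02]
[0.02, 1.31, 0.03] [-0.0, -0.0006, -0.0003]
```

View pics/l2.png

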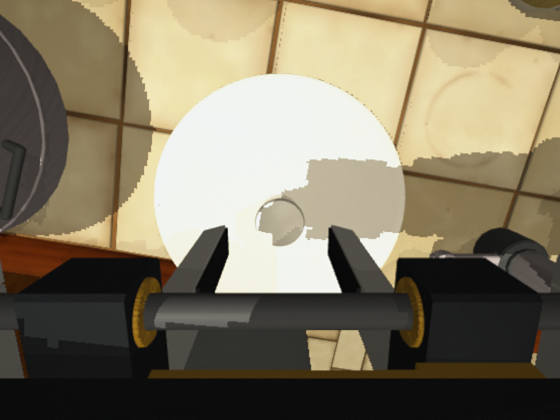

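```bash
python3 -c "
from h import *
import pickle
m=pickle.load(open('l2.pkl','rb'));print(ray(m,(279.5,221.5),48))
for z in (0,4): 
  L=ray(m,(154.5,197),z);Rr=ray(m,(404.5,197),z);T=ray(m,(280,73.5),z);c=(L+Rr)/2;print(c,np.linalg.norm(L-Rr),'top-based centre',T-104.5*np.array([np.cos(np.radians(9.8)),np.sin(np.radians(9.8)),0]))"
```

```text
[445.77854061  -0.90562843  48.        ]
[ 4.52391925e+02 -4.54041410e-02  0.00000000e+00] 208.37175750819273 top-based centre [445.15157925  -1.5545295    0.        ]
[4.53281008e+02 1.31870031e-01 4.00000000e+00] 205.30262177676892 top-based centre [444.63057126  -1.61701276   4.        ]
```

step_arm --targets '[[[0.4,0,1.4,0.03,0,0,0],[0.4,0,1.4,0.03,0,0,0],[0.4,0,1.4,0.03,0,0,0],[0.4,0,1.4,0.03,0,0,0],[0.4,0,0.9,0.03,0,0,0],[0.4,0,0,0,0,0,0],[0.4,0,0,0,0,0,0],[0.8,0,0,0,0,0,0]]]'

```text
clock: 73.5
tool_pos: [447.8, -1.2, 226.2]
tool_rot: [0.06, -0.704, 0.705, -0.061]
wrist_force: [-0.0, -0.0, -0.4]
grip_width: 0.528
```

```bash
python3 -c "
from h import *
st()"
```

```text
t 73.5 pos [447.8  -1.2 226.2] yaw 9.82 tilt [-0.001 -1.     0.   ] grip 49.6 F [-0.  -0.  -0.4] M [0.07 0.01 0.04]
```

step_arm --targets '[[[0.9,0,0,0,0,0,0],[0.9,0,0,0,0,0,0],[0.9,0,0,0,0,0,0],[0.9,0,0,0,0,0,0],[0.9,0,-0.5,0,0,0,0],[0.9,0,-1,0,0,0,0],[0.9,0,-1,0,0,0,0],[0.9,0,-1,0,0,0,0]]]'

```text
clock: 74.5
tool_pos: [447.6, -1.2, 261.6]
tool_rot: [0.06, -0.705, 0.705, -0.061]
wrist_force: [0.3, -0.4, -4.0]
grip_width: 0.345
```

```bash
python3 -c "
from h import *
st()"
```

```text
t 74.5 pos [447.6  -1.2 261.6] yaw 9.81 tilt [-0. -1.  0.] grip 32.4 F [ 0.3 -0.4 -4. ] M [0.01 0.01 0.  ]
```

step_arm --targets '[[[0.9,0,-2,0,0,0,0],[0.9,0,-3,0,0,0,0],[0.9,0,-4,0,0,0,0],[0.9,0,-4,0,0,0,0],[0.9,0,-2,0,0,0,0],[0.9,0,0,0,0,0,0],[0.9,0,0,0,0,0,0],[0.9,0,0,0,0,0,0]]]'

```text
clock: 75.5
tool_pos: [447.2, -1.2, 409.7]
tool_rot: [-0.061, 0.705, -0.704, 0.06]
wrist_force: [0.1, 0.9, -3.7]
grip_width: 0.345
```

```bash
python3 -c "
from h import *
snap('wrist','l3.png')
go([470.5,271,410],30,8)"
```

```text
t 75.55 pos [447.3  -1.2 409.8] yaw 9.8 grip 32.2 F [-0.7 -0.2 -4. ]
8 rows; dist 273.2 rot deg/row [ 0.   -2.52  0.02]
[-0.87, -0.0, -3.3] [0.0001, -0.044, 0.0003]
[-1.01, -0.0, -3.26] [0.0001, -0.044, 0.0003]
[-1.15, -0.0, -3.21] [0.0001, -0.044, 0.0003]
[-1.29, -0.0, -3.16] [0.0001, -0.044, 0.0003]
[-1.43, -0.0, -3.1] [0.0001, -0.044, 0.0003]
[-1.57, -0.0, -3.03] [0.0001, -0.044, 0.0003]
[-1.7, -0.0, -2.96] [0.0001, -0.044, 0.0003]
[-1.83, -0.0, -2.88] [0.0001, -0.044, 0.0003]
```

View pics/l3.png

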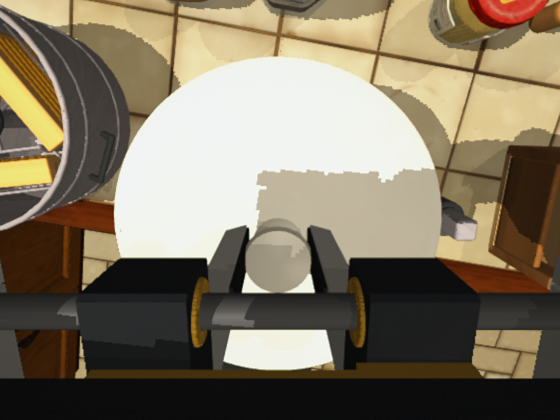

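```bash
python3 -c "
from h import *
m=camera_model('wrist')
for z in (184,188):
  T=ray(m,(278,56.5),z);B=ray(m,(278,370),z);print(T,B,(T+B)/2,np.linalg.norm(T-B))
  L=ray(m,(114,215),z);Rr=ray(m,(441,215),z);print((L+Rr)/2,np.linalg.norm(L-Rr))"
```

```text
[547.05560021  16.37877289 184.        ] [339.64801053 -19.47994894 184.        ] [443.35180537  -1.55058802 184.        ] 210.4845747021196
[453.93967742   0.60411555 184.        ] 208.96137699682177
[546.37967482  16.26442467 188.        ] [343.01268094 -18.89571808 188.        ] [444.69617788  -1.31564671 188.        ] 206.38403484627483
[455.07778307   0.79708017 188.        ] 204.89051120572853
```

step_arm --targets '[[[0.9,-0.9,0,-3.3,0,-0.044,0],[0.9,-1.0,0,-3.3,0,-0.044,0],[0.9,-1.15,0,-3.2,0,-0.044,0],[0.9,-1.3,0,-3.2,0,-0.044,0],[0.9,-1.4,0,-3.1,0,-0.044,0],[0.9,-1.6,0,-3.0,0,-0.044,0],[0.9,-1.7,0,-3.0,0,-0.044,0],[0.9,-1.8,0,-2.9,0,-0.044,0]]]'

```text
clock: 76.55
tool_pos: [470.6, 272.7, 409.7]
tool_rot: [0.184, -0.683, 0.683, -0.183]
wrist_force: [0.6, 1.0, -4.7]
grip_width: 0.344
```

step_arm --targets '[[[0.9,0,0,0,0,0,0],[0.9,0,0,0,0,0,0],[0.9,0,0,0,0,0,0],[0.9,0,0,0,0,0,0],[0.9,0,0,0,0,0,0],[0.9,0,0,0,0,0,0],[0.9,0,0,0,0,0,0],[0.9,0,0,0,0,0,0]]]'

```text
clock: 77.55
tool_pos: [470.7, 271.7, 410.8]
tool_rot: [0.183, -0.683, 0.683, -0.183]
wrist_force: [0.6, -0.0, -4.0]
grip_width: 0.345
```

```bash
python3 -c "
from h import *
go([470,271,350],30,6)
print('drum axis 469,270.3')"
```

```text
t 77.55 pos [470.7 271.7 410.8] yaw 30.0 grip 32.5 F [ 0.6 -0.  -4. ]
6 rows; dist 60.8 rot deg/row [-0. -0. -0.]
[0.02, 1.01, 0.0] [-0.0, -0.0, -0.0]
drum axis 469,270.3
```

step_arm --targets '[[[0.9,-0.04,1.2,0,0,0,0],[0.9,0,1.2,0,0,0,0],[0.9,0,1.2,0,0,0,0],[0.9,0,1.2,0,0,0,0],[0.9,0,1,0,0,0,0],[0.9,0,0.4,0,0,0,0],[0.9,0,0,0,0,0,0],[0.9,0,0,0,0,0,0]]]'

```text
clock: 78.55
tool_pos: [471.2, 272.0, 349.2]
tool_rot: [-0.183, 0.683, -0.683, 0.183]
wrist_force: [-0.5, -0.2, -3.5]
grip_width: 0.345
```

```bash
python3 -c "
from h import *
st()"
```

```text
t 78.55 pos [471.2 272.  349.2] yaw 29.99 tilt [-0.001 -1.    -0.   ] grip 32.4 F [-0.5 -0.2 -3.5] M [-0.05  0.02 -0.02]
```

step_arm --targets '[[[0.9,0,0.2,0.03,0,0,0],[0.9,0,0.1,0,0,0,0],[0.9,0,0.1,0,0,0,0],[0.9,0,0.1,0,0,0,0],[0.9,0,0,0,0,0,0],[0.9,0,0,0,0,0,0],[0.9,0,0,0,0,0,0],[0.9,0,0,0,0,0,0]]]'

```text
clock: 79.55
tool_pos: [471.2, 271.6, 344.1]
tool_rot: [0.183, -0.683, 0.683, -0.183]
wrist_force: [-0.6, -0.7, 3.1]
grip_width: 0.343
```

```bash
python3 -c "
from h import *
st()"
```

```text
t 79.55 pos [471.2 271.6 344.1] yaw 29.99 tilt [-0. -1.  0.] grip 32.2 F [-0.6 -0.7  3.1] M [-0.26  0.28 -0.01]
```

Resting on the rim at the expected height. Release, lift, back off and check.

step_arm --targets '[[[0.45,0,0,0,0,0,0],[0.45,0,0,0,0,0,0],[0.45,0,0,0,0,0,0],[0.45,0,0,0,0,0,0],[0.45,0,-2,0,0,0,0],[0.45,0,-5,0,0,0,0],[0.45,2,-5,0,0,0,0],[0.45,3.5,0,0,0,0,0]]]'

```text
clock: 80.55
tool_pos: [424.4, 244.9, 467.2]
tool_rot: [-0.18, 0.684, -0.682, 0.186]
wrist_force: [0.5, 0.2, -1.2]
grip_width: 0.552
```

step_arm --targets '[[[0.45,0,0,0,0,0,0],[0.45,0,0,0,0,0,0],[0.45,0,0,0,0,0,0],[0.45,0,0,0,0,0,0],[0.45,0,0,0,0,0,0],[0.45,0,0,0,0,0,0],[0.45,0,0,0,0,0,0],[0.45,0,0,0,0,0,0]]]'

```text
clock: 81.55
tool_pos: [423.5, 244.2, 463.8]
tool_rot: [0.183, -0.683, 0.683, -0.183]
wrist_force: [-0.3, -0.1, 0.1]
grip_width: 0.547
```

```bash
python3 -c "
from h import *
st();m=camera_model('wrist');im=snap('wrist','e1.png');import pickle;pickle.dump(m,open('e1.pkl','wb'))
t=snap('top','e2.png');snap('scene','e3.png');cv2.imwrite('pics/e2b.png',cv2.resize(t[150:280,90:450,::-1],None,fx=2.2,fy=2.2,interpolation=cv2.INTER_CUBIC))"
```

```text
t 81.55 pos [423.5 244.2 463.8] yaw 29.99 tilt [-0. -1.  0.] grip 51.4 F [-0.3 -0.1  0.1] M [-0.02 -0.01  0.01]
```

View pics/e1.png

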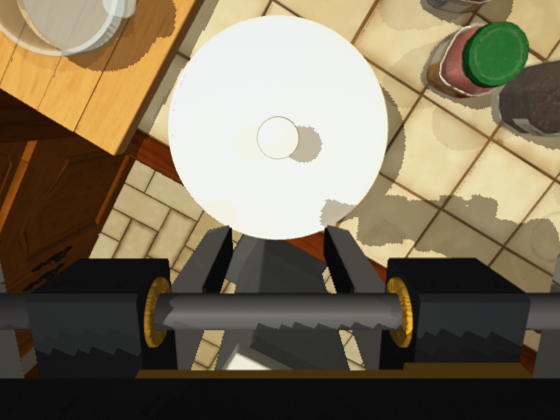

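View pics/e2b.png

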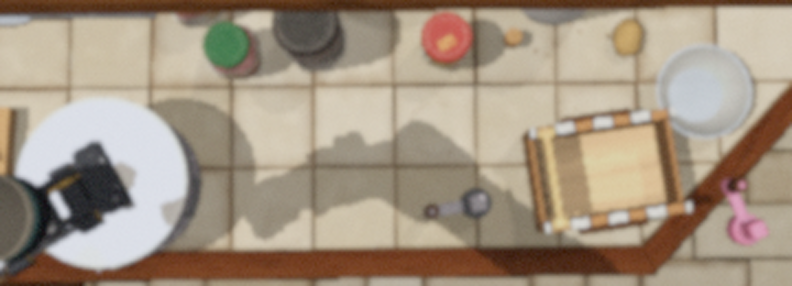

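View pics/e3.png

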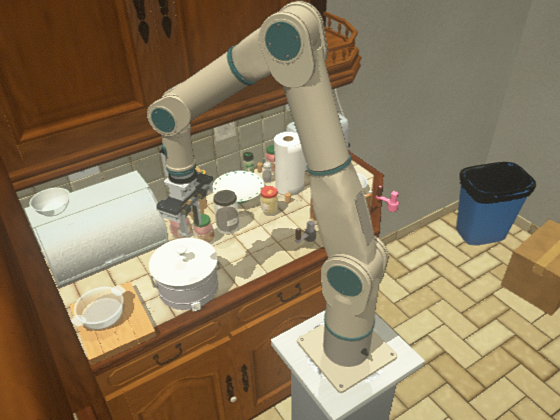

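Lid covers the drum. Check its centring numerically.

```bash
python3 -c "
from h import *
import pickle
m=pickle.load(open('e1.pkl','rb'))
print('knob',ray(m,(277.5,138),166))
for z in (119,122):
  P=np.array([ray(m,p,z)[:2] for p in [(168.5,127),(388,127),(278,15),(278,240)]]);print(z,(P[2:].mean(0)).round(1),P[:2].mean(0).round(1),np.linalg.norm(P[0]-P[1]).round(1),np.linalg.norm(P[2]-P[3]).round(1))
# divider/box check from top
"
```

```text
knob [468.53642984 270.92970629 166.        ]
119 [468.3 270.3] [475.7 274.3] 208.4 210.1
122 [468.4 270.4] [475.8 274.4] 206.4 208.1
```

```bash
python3 -c "
from h import *
print(job_done());st()"
```

```text
the job is handed in; nothing more can be done
None
the job is handed in; nothing more can be done
```

The job is finished and handed in at about 82 s of robot time, well inside the 210 s limit.

- **Frames:** I lifted all three frames straight up out of the box and stood each in its own cage pocket. Afterwards the tops of all three lay level. Two frames measured 50 mm from the drum's axis. The third read 54 mm from a rough measurement while the crank partly hid it; just after placing it had measured 50 mm. The divider stayed in the box, and the box showed no visible movement.
- **Crank:** I lowered the crank onto the hex and turned it until it dropped on. It seated at 88 mm, where it pushed back firmly. I then turned the loaded cage anticlockwise about 1170°, or 3.25 turns. A picture after the first turn showed the frames moving with the crank. The crank now stands upright on the worktop at about (440, -190) mm.
- **Lid:** It had been knocked about 35 mm towards the front edge during the run, so I measured its position again before picking it up. On the drum, its centre measured (468.4, 270.4) mm against the drum's axis at (469, 270.3) mm. It met the rim at the expected height.
- **Disagreements:** A second lid-centre estimate, from the left and right edges only, read about 8 mm off. I put that down to where I sampled the edges, because the knob and the front and back edges agree within 1 mm. Wrist forces stayed below 10 N in every reading I took.

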